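# Turn the reversible nest plate over on its locating pins

### The job

The nest plate is on its fixture with the wrong side up: take it off, turn it over so that the face with the two long side ribs is on top, and seat it fully down on both locating pins again. Its two holes differ, so it only fits one way round; the sloping rest next to the fixture is there to lean the plate on and tip it over. Leave the other things on the bench where they are.

Things in the scene. Friction and masses are not known exactly. Their poses are not given: they have to be found in the camera images.
- plate_center (a point): Very centre of the loose aluminium nest plate, 120 mm long (x), 60 wide (y), 16 thick over all (z), 0.17 to 0.34 kg. Core 8 mm thick; 4 mm high ribs on both faces: along the two SHORT ends on its +z face, along the two LONG sides (5 mm wide, flush with the edges) on its -z face. Starts home on the fixture's pins with +z (short end ribs) up; must end with -z (long side ribs) up.
- big_hole (a point): Centre of the plate's 18 mm through hole, on the long centre line 38 mm from the plate's centre along its +x, half-way through the thickness. Axes as the plate's.
- small_hole (a point): Centre of the plate's 12 mm through hole, on the long centre line 34 mm from the plate's centre along its -x, half-way through the thickness. Axes as the plate's.
- fixture: Fixed fixture: steel foot 140x80x8 mm and aluminium pedestal 96 long (x), 44 wide (y), its flat seat 40 mm above the bench. The plate overhangs it all round (ribs hang outside it), so fingers pass beside it. Origin at bench level under the seat's centre, x towards the thick pin. Plate home, either face up: its centre 44 mm above this origin, plate x along fixture x.
- big_pin (a point): Foot of the fixture's thick steel pin (16 mm diameter, standing 16 mm above the seat, top 6 mm tapered) at seat level, 38 mm from the fixture's centre along its +x.
- small_pin (a point): Foot of the fixture's thin steel pin (10 mm diameter, standing 16 mm above the seat, top 6 mm tapered) at seat level, 34 mm from the fixture's centre along its -x.
- rest: Fixed tipping rest: bed 46 mm wide (y), x = -80 to +110 mm, with a rubber top 12 mm above the bench from x = -80 to +60, and across its rear a steel panel 66 mm wide, sloping up and away at 62 degrees from level from x = 50, z = 12 to its rounded top edge at x = 79, z = 70. Origin at bench level, x from the bed's open end towards the panel.
- rest_foot (a point): Middle of the line where bed and panel meet (rest x = 50, z = 12 mm), axes as the rest's. A plate stood on end here leans stably on the panel; its top end stands about 50 mm above the panel's top, where a finger can come behind it from above and pull it over to fall on the bed, other face up. Only two thin struts lie behind the panel, below its top.
- ipa_bottle: White solvent dispenser bottle, 113 mm high, 59 across mm. Loose bystander. Origin at the centre of its underside.
- heatsink: Black finned heat sink, 40x40x22 mm. Loose bystander. Origin at the centre of its underside.
- tape_roll: Flat roll of amber tape, 15 mm high, 74 across mm. Loose bystander. Origin at the centre of its underside.
- cutters: Small side cutters with red grips, 43x109x12 mm. Loose bystander. Origin at the centre of its underside.
- jar: Small white jar with red lid, 35 mm high, 48 across mm. Loose bystander. Origin at the centre of its underside.
- driver: Screwdriver with yellow grip, 18 mm thick, 172 long mm. Loose bystander. Origin at the centre of its underside.
Mind the look-alikes: they are no part of the job. There is more than one size of the part that bears plate_center; the job needs the larger.

How it is judged:
By the outcome, as a careful person would: the job done as asked, in the order asked, and still so for the second after the job is handed in, with the robot touching nothing.
It also fails if it takes over 72 s, if anything falls off the work surface, if the arm or the gripper's body presses on something with over 40 N, if the wrist force passes 120 N, or if a joint passes its speed limit or range.

### The arm

A 7-joint arm with a two-finger parallel gripper is mounted at the origin on a cart in front of the work surface, level with it; the furniture and walls round the work are solid. World frame = base frame: x ahead of the robot, y to its left, z up, the work surface at z = 0. Lengths are in m, angles in rad, forces in N, time in s.
With the tool pointing down it reaches from about 0.4 to 0.9 m from the base axis. Payload 5.5 kg.
Tool frame: the origin (TCP) lies on the centre line of the jaws, within the pads' length; the fingertips stand 19 mm ahead of it and the grasp point (between the pads) is the TCP; z points along the fingers, y is the line along which they close (so a half turn about z gives the same grasp; the last joint's range is limited). The gripper opens to 92 mm and grips with 3 to 60 N. Pads are 19 mm wide; open, the fingers measure 130 mm over their backs; the gripper's body (75 mm by 190 mm) begins 47 mm behind the grasp point.
Start: joints at [1.564, 0.501, -0.427, 1.55, 0.221, 1.138, -0.21], TCP at [0.173, -0.626, 0.246] pointing down, gripper open.
Joint ranges: [-2.88, 2.88], [-0.31, 2.03], [-1.54, 1.56], [0.2, 2.42], [-1.41, 4.55], [0.19, 2.02], [-2.57, 2.57]. Speed limits (rad/s): [2.57, 2.57, 3.14, 3.14, 3.14, 3.14, 3.14].

### API

Orientations are given as a unit quaternion [x, y, z, w].
In Python, from cell import arm gives the robot as it stands.
- The arm moves only by the shell command python3 -m crank 'ROWS' [OPENING] [FORCE]. ROWS is JSON, a list of rows, each an object of numbers: "dx", "dy", "dz": the shift along the tool's x, y, z normalised to -1 to 1, where 1 is 0.5 m; "wx", "wy", "wz": the turn, a rotation vector about the tool's x, y, z normalised to -1 to 1, where 1 is 90 degrees. A call has 1 to 5 rows; each row is the pose to reach, as a shift and turn from the pose commanded when the call began, along the tool's axes at that moment; what a row does not reach only later rows make up. A row lasts 1/8 s, in which the tool goes at most 62.5 mm and 10.7 degrees, less where a joint would pass 70% of its speed; a pose out of reach is approached as far as the arm can. A call with a number of a shift or a turn outside -1 to 1 is refused whole. A call with a gripper value outside its range is refused whole. OPENING is the opening, from 0 (shut) to 1 (fully open), set as the call begins (- or left out, the last holds). The fingers move at their own pace and stop on an object; FORCE is the grip in N (left out, the last holds). Time passes only in rows, so rows that repeat a pose let the fingers close. It gives the time, the measured TCP pose, the force and the opening at its end, in the units of the state.
- arm.observe(): the state, without advancing time (a new reading comes with each control period).
- arm.read_camera(name): name is "side" or "top"; returns a dict with "image" (420x560x3 uint8, red, green, blue), "K" (3x3 intrinsics, pixels), "rvec" (rotation vector, rad) and "tvec" (3), from world to camera coordinates, as OpenCV has them. Camera axes: x right, y down, z forward; pixel columns grow to the right and rows downward; lengths in m; the calibration is good to about 2 mm. A picture is of the moment at which its call begins. There is no depth.
- arm.finish_job(): hands the job in, once; it reports no verdict.
The state is a dict: "time": time; "joints": joint angles; "qd": joint speeds; "effort": joint torques, N m; "tcp_pos": TCP position; "orientation": TCP orientation; "force": force on the tool from outside, world axes, zero at the start; "ft_torque": the same for the moment, N m; "finger_gap": opening from 0.0 (shut) to 1.0 (fully open).
Only numpy, scipy, OpenCV 4.12 (cv2) and the standard library are available. Lean on these libraries where they do the work, as an engineer would, in place of code of your own. Each camera call takes 0.05 s, during which the arm holds its last target. There are 200 camera calls.

## Working session

There is one attempt and no reset: what is moved stays moved. The work goes in short steps, Python scripts to look and compute and a shell command to move; the robot and the scene stay as the last step left them, time stands still between calls to the robot, and variables do not carry over. Pictures are saved under pics/ and viewed, on a budget of 10 in all, crops included, one or two more only if the job needs it, and the job is handed in when it is done.

```bash
ls; mkdir -p pics
python3 - <<'E'
from cell import arm
import cv2, numpy as np
s=arm.observe(); print({k:np.round(v,3).tolist() for k,v in s.items()})
for n in("side","top"):
    c=arm.read_camera(n); cv2.imwrite(f"pics/{n}0.png",c["image"][...,::-1]); np.savez(f"pics/{n}0.npz",**c)
    R=cv2.Rodrigues(np.array(c["rvec"]))[0]; print(n,c["K"],(-R.T@np.array(c["tvec"]).ravel()),R[2])
E
```

```text
pics
{'time': 0.0, 'joints': [1.564, 0.502, -0.427, 1.551, 0.221, 1.138, -0.21], 'qd': [0.0, 0.001, 0.0, -0.0, -0.001, -0.001, 0.001], 'effort': [0.001, -56.66, -5.816, -27.912, -0.069, 0.031, 0.0], 'tcp_pos': [0.173, -0.626, 0.245], 'orientation': [0.991, 0.135, -0.0, -0.001], 'force': [0.871, 0.458, 0.217], 'ft_torque': [-0.004, -0.045, 0.004], 'finger_gap': 0.998}
side [[511.14473338   0.         275.85621999]
 [  0.         511.14473338 205.05390607]
 [  0.           0.           1.        ]] [0.14683182 1.03200148 0.78926507] [ 0.31126145 -0.74434296 -0.59082135]
top [[388.08030081   0.         282.48800671]
 [  0.         388.08030081 203.1529311 ]
 [  0.           0.           1.        ]] [0.45005198 0.1059256  1.06498238] [ 0.08387982  0.00423572 -0.99646688]
```

View pics/top0.png

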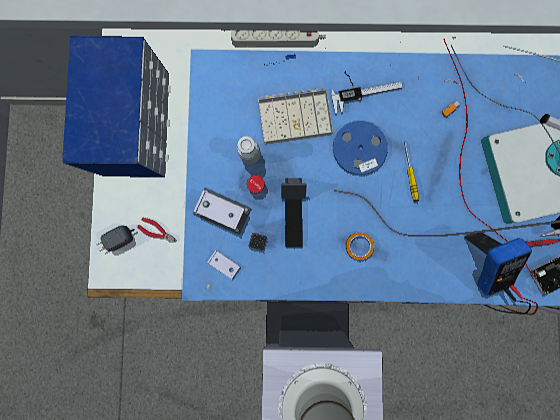

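View pics/side0.png

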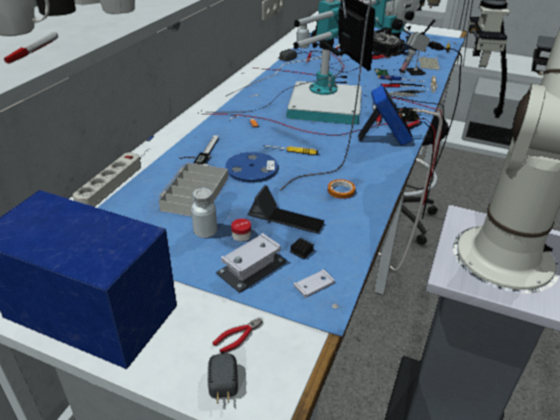

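The top view shows two similar plates. One is on the fixture at about (222,211) and is the larger. The other lies loose on the mat at about (223,264) and is smaller. The first fits the description because it sits on the pins of a fixture and has end ribs. The side view shows the same pair at (252,255) and (314,283). The rest is at (292,212) in top, with its panel at the far end. I'll confirm this in one enlarged crop.

Run:
```python
import cv2, numpy as np
a=cv2.imread("pics/top0.png")[165:290,180:320]; b=cv2.imread("pics/side0.png")[180:305,210:340]
a=cv2.resize(a,(400,357),interpolation=cv2.INTER_CUBIC)
b=cv2.resize(b,(400,385),interpolation=cv2.INTER_CUBIC)[:357]
cv2.imwrite("pics/crop0.png",np.hstack([a,b]))
```

```text
(no output)
```

View pics/crop0.png

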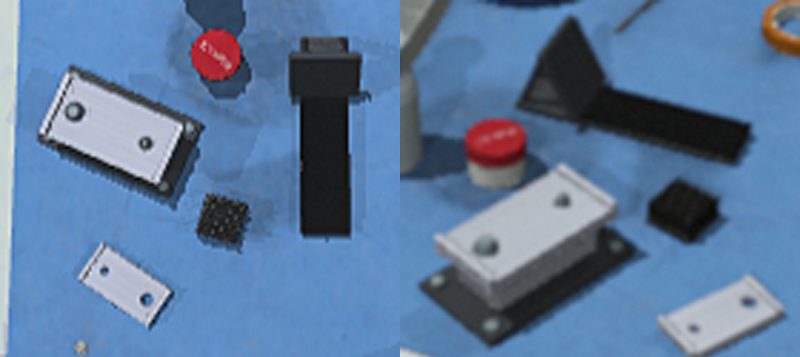

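The crop confirms it: the plate on the fixture is the larger one. Its thick pin is at about top px (206,204) and its thin pin at about (231,215). The small loose plate is the look-alike. Next I measure from both views.

```bash
cat > h.py <<'E'
import cv2, numpy as np
def load(n,tag="0"): return dict(np.load(f"pics/{n}{tag}.npz"))
def P(c): 
    R=cv2.Rodrigues(c["rvec"])[0]; return R,np.ravel(c["tvec"])
def onz(c,uv,z):
    R,t=P(c); uv=np.atleast_2d(uv).astype(float); C=-R.T@t
    d=np.c_[uv,np.ones(len(uv))]@np.linalg.inv(c["K"]).T@R
    return C+d*((z-C[2])/d[:,2])[:,None]
def tri(ca,ua,cb,ub):
    Ms=[c["K"]@np.c_[P(c)[0],P(c)[1]] for c in(ca,cb)]
    X=cv2.triangulatePoints(*Ms,np.float64(ua).reshape(2,1),np.float64(ub).reshape(2,1)).ravel()
    return X[:3]/X[3]
def proj(c,X): return cv2.projectPoints(np.float64(X).reshape(-1,1,3),c["rvec"],c["tvec"],c["K"],None)[0].reshape(-1,2)
def blobs(c,roi,fn,amin=8):
    x0,y0,x1,y1=roi; im=np.ascontiguousarray(c["image"][y0:y1,x0:x1])
    hsv=cv2.cvtColor(im,cv2.COLOR_RGB2HSV).astype(int); m=fn(hsv[...,0],hsv[...,1],hsv[...,2]).astype(np.uint8)
    n,l,s,ce=cv2.connectedComponentsWithStats(m)
    return sorted([(int(s[i,4]),ce[i]+[x0,y0],(l==i)) for i in range(1,n) if s[i,4]>=amin],key=lambda r:-r[0])
E
python3 - <<'E'
from h import *
np.set_printoptions(precision=4,suppress=True)
T,S=load("top"),load("side")
white=lambda h,s,v:(s<60)&(v>135)
dark=lambda h,s,v:(v<75)
for n,c,roi in(("top",T,(188,180,260,240)),("side",S,(215,228,290,290))):
    b=blobs(c,roi,white)[0]; cnt=cv2.findContours(b[2].astype(np.uint8),cv2.RETR_CCOMP,cv2.CHAIN_APPROX_NONE)
    cs,h=cnt; 
    for k,hh in zip(cs,h[0]):
        if len(k)>5: print(n,"hole" if hh[3]>=0 else "outer",cv2.contourArea(k),k.reshape(-1,2).mean(0)+roi[:2])
    o=max(cs,key=len); ap=cv2.approxPolyDP(o,3,True).reshape(-1,2)+roi[:2]; print("poly",ap.tolist())
    r=cv2.boxPoints(cv2.minAreaRect(o))+roi[:2]; print("box",r.tolist())
    if n=="top":
        print(onz(c,r,.052)[:,:2], "ctr",onz(c,r,.052).mean(0), cv2.minAreaRect(o))
blk=lambda h,s,v:(v<50)
for n,c,roi in(("top",T,(275,170,315,255)),("side",S,(240,180,330,236))):
    for b in blobs(c,roi,blk,40):
        o=max(cv2.findContours(b[2].astype(np.uint8),cv2.RETR_EXTERNAL,cv2.CHAIN_APPROX_NONE)[0],key=len)
        ap=cv2.approxPolyDP(o,2,True).reshape(-1,2)+roi[:2]; print(n,"rest",b[0],ap.tolist())
        if n=="top": print(onz(c,ap,.012)[:,:2].tolist())
def show(n,c,roi):
    x0,y0,x1,y1=roi; g=cv2.cvtColor(np.ascontiguousarray(c["image"]),cv2.COLOR_RGB2GRAY)[y0:y1,x0:x1]; print(n); print('\n'.join(' '.join('%3d'%v for v in r) for r in g))
show("top big",T,(199,198,214,211)); show("top sm",T,(225,210,238,221))
E
```

```text
top outer 1000.0 [218.2742 209.3548]
top hole 22.5 [230.4737 214.5789]
top hole 4.0 [196.  210.5]
top hole 6.0 [197. 208.]
top hole 9.0 [198.6 204.5]
top hole 46.5 [205.7619 203.7619]
top hole 4.0 [200.  201.5]
top hole 4.0 [201.  199.5]
top hole 4.0 [202.  197.5]
top hole 10.5 [203.8182 193.2727]
poly [[203, 190], [194, 211], [235, 228], [243, 208]]
box [[192.8292694091797, 211.5365867614746], [203.33658599853516, 188.77073001861572], [244.42926788330078, 207.73658752441406], [233.9219512939453, 230.50244522094727]]
[[0.5103 0.3445]
 [0.5706 0.3188]
 [0.522  0.2097]
 [0.4622 0.2358]] ctr [0.5163 0.2772 0.052 ] ((30.629268646240234, 29.636587142944336), (45.25828552246094, 25.073650360107422), 24.775142669677734)
side outer 1002.5 [249.4876 252.7025]
side hole 40.5 [237.7143 260.2857]
side hole 19.0 [262.5    244.9286]
poly [[279, 245], [262, 233], [221, 257], [238, 271]]
box [[220.70361757278442, 256.74542236328125], [269.59041595458984, 228.63550567626953], [280.7393112182617, 248.02488708496094], [231.8525161743164, 276.13480377197266]]
top rest 1115 [[305, 185], [282, 186], [282,
[... 1263 characters left out ...]
6
196 189 191 192 192 194 196 198 196 195 192 193 192 193 194
195 193 191 189 190 190 191 193 194 192 194 193 193 194 193
top sm
194 193 193 192 193 193 193 194 193 193 192 192 193
192 195 195 194 196 197 198 197 195 194 194 193 193
193 192 194 199 190 174 170 183 199 194 193 194 194
195 192 196 190 131  95  65 113 191 191 194 193 192
195 197 201 154  59 136  78  44 147 181 196 194 192
194 194 203 146  57 148  76  35 123 189 196 193 194
193 195 200 184  82  81  51  68 157 200 192 192 193
190 193 197 204 167 117 132 151 209 198 192 192 191
190 191 192 195 202 173 200 202 198 196 197 195 182
196 194 191 191 194 195 196 195 194 193 194 197 181
194 195 195 194 193 190 190 189 193 193 196 187 207
```

Run:
```python
from h import *
np.set_printoptions(precision=4,suppress=True)
T,S=load("top"),load("side")
def gray(c): return cv2.GaussianBlur(cv2.cvtColor(np.ascontiguousarray(c["image"]),cv2.COLOR_RGB2GRAY),(0,0),.6).astype(float)
# hole centroids: darkness-weighted hull of the dark ring
def hole(c,uv,r,th=150):
    g=gray(c); x,y=map(int,np.round(uv)); p=g[y-r:y+r+1,x-r:x+r+1]; m=(p<th).astype(np.uint8)
    k=max(cv2.findContours(m,cv2.RETR_EXTERNAL,cv2.CHAIN_APPROX_NONE)[0],key=cv2.contourArea); h=cv2.convexHull(k)
    f=np.zeros_like(m); cv2.fillPoly(f,[h],1); yy,xx=np.nonzero(f); return np.array([xx.mean()+x-r,yy.mean()+y-r])
tb,ts=hole(T,(205.8,203.8),5),hole(T,(230.5,214.6),4); sb,ss=hole(S,(237.7,260.3),6),hole(S,(262.5,245),5)
print(tb,ts,sb,ss)
B,s=tri(T,tb,S,sb),tri(T,ts,S,ss); print("big",B,"small",s,"d",np.linalg.norm(B-s),"yaw",np.degrees(np.arctan2(*(B-s)[1::-1])))
for nm,c,a,b in(("T",T,tb,ts),("S",S,sb,ss)):
    A,D=onz(c,a,.049)[0],onz(c,b,.049)[0]; u=(A-D)/np.linalg.norm(A-D); print(nm,A,D,np.linalg.norm(A-D),"ctr",D+u*.034,np.degrees(np.arctan2(u[1],u[0])))
# plate outline corners by line intersection, per view
for nm,c,roi in(("top",T,(188,180,260,240)),("side",S,(215,228,290,290))):
    b=blobs(c,roi,lambda h,s,v:(s<60)&(v>130))[0]
    o=cv2.convexHull(max(cv2.findContours(b[2].astype(np.uint8),cv2.RETR_EXTERNAL,cv2.CHAIN_APPROX_NONE)[0],key=len))
    print(nm,(o.reshape(-1,2)+roi[:2]).tolist())
# rest bed: half-level edges per row/col in top view
g=gray(T); L=[];R=[]
for y in range(203,243):
    r=g[y]; 
    for lst,xs in((L,range(293,280,-1)),(R,range(293,306))):
        xs=list(xs); v=r[xs]; th=(v[:4].mean()+v[-3:].mean())/2; i=np.argmax(v>th); f=(th-v[i-1])/(v[i]-v[i-1]); st=xs[1]-xs[0]; lst.append((xs[i-1]+st*f,y))
L=onz(T,L,.012);R=onz(T,R,.012)
for e in(L,R): p=np.polyfit(e[:,0],e[:,1],1); print("edge y=",p, "y@.5",np.polyval(p,.5),np.degrees(np.arctan(p[0])))
col=g[236:256,288:299].mean(1); th=(col[:5].mean()+col[-4:].mean())/2; i=np.argmax(col>th); y=236+i-1+(th-col[i-1])/(col[i]-col[i-1]); print("open end",onz(T,[(293,y)],.012), col.round())
print(g[176:204,283:304:4].round().astype(int).tolist())
for z in(.012,):print("side end/foot",onz(S,[(317,232),(322,224),(276,208),(263,217)],z)[:,:2].tolist())
print("panel top tri?",onz(S,[(266,187),(257,197)],.07).tolist(), onz(T,[(305,185),(282,186)],.07).tolist())
print("heatsink",onz(T,[(257,242)],.011),"jar",onz(T,[(256,184)],.035),"bottle",onz(T,[(246,145)],.11))
```

```text
[205.6667 203.8222] [230.5    214.7273] [237.52 260.12] [262.6364 245.0909]
big [0.5329 0.3132 0.0464] small [0.5045 0.2468 0.0468] d 0.07225778074268084 yaw 66.83085604023775
T [0.5312 0.3121 0.049 ] [0.5034 0.2461 0.049 ] 0.07162881298358502 ctr [0.5166 0.2775 0.049 ] 67.118759726424
S [0.5325 0.3159 0.049 ] [0.504  0.2492 0.049 ] 0.07249777223241345 ctr [0.5174 0.2805 0.049 ] 66.90856260916479
top [[206, 190], [235, 204], [243, 208], [243, 210], [241, 215], [236, 226], [235, 228], [232, 228], [227, 226], [196, 213], [194, 211], [194, 209], [200, 196], [203, 190]]
side [[263, 233], [273, 240], [277, 243], [279, 245], [279, 246], [278, 248], [275, 250], [259, 260], [246, 268], [242, 270], [239, 271], [237, 271], [222, 261], [221, 257], [222, 256], [262, 233]]
edge y= [0.0148 0.0969] y@.5 0.10430884114697692 0.8492065027400069
edge y= [0.0373 0.0389] y@.5 0.05755748948146336 2.138329248549535
open end [[0.4191 0.0805 0.012 ]] [ 27.  27.  27.  27.  27.  27.  27.  27.  26.  26.  33.  60. 102. 132.
 137. 136. 135. 134. 133. 133.]
[[115, 118, 122, 122, 134, 134], [113, 103, 113, 111, 112
[... 552 characters left out ...]
3, 34, 47], [54, 28, 29, 29, 29, 64], [62, 25, 28, 28, 27, 72], [85, 26, 27, 27, 26, 97], [113, 26, 27, 27, 25, 128], [120, 26, 27, 28, 25, 132]]
side end/foot [[0.4227886100110797, 0.11234550119921805], [0.42203589302149624, 0.07794963759674711], [0.550937922970463, 0.06430588728346853], [0.5655061476672792, 0.11235830177466466]]
panel top tri? [[0.5784697700879042, 0.06592629107830794, 0.07000000000000006], [0.5806134722205004, 0.11447055657191885, 0.07000000000000006]] [[0.5815904093218393, 0.05262933219294387, 0.07000000000000006], [0.5782425993116618, 0.11199204535686227, 0.06999999999999995]]
heatsink [[0.4325 0.1779 0.011 ]] jar [[0.5873 0.1818 0.035 ]] bottle [[0.6753 0.2032 0.11  ]]
```

The plate centre comes out at about (0.517, 0.278) with yaw 67°. The hole rims triangulate to z≈0.047 against an expected 0.048, and the hole spacing is 72.3 mm against 72. The rest foot is at about (0.550, 0.082) with yaw 1.5°, and bed length and panel top agree with the text. Next I write a row calculator and make the approach.

```bash
cat > goal.py <<'E'
# goal.py x y z yaw_deg [tilt_deg]: row from the present pose; tilt = turn about tool y lifting the approach forward along tool x
import sys, numpy as np
from scipy.spatial.transform import Rotation as Ro
from cell import arm
def target(yaw,tilt=0): return Ro.from_euler('z',yaw,degrees=True)*Ro.from_euler('x',180,degrees=True)*Ro.from_euler('y',tilt,degrees=True)
if __name__=="__main__":
    a=list(map(float,sys.argv[1:])); s=arm.observe(); R0=Ro.from_quat(s["orientation"])
    d=R0.inv().apply(np.array(a[:3])-s["tcp_pos"])/.5; w=(R0.inv()*target(a[3],a[4] if len(a)>4 else 0)).as_rotvec()/(np.pi/2)
    print("d",d.round(4),"w",w.round(4),"t",round(s["time"],2),"p",np.round(s["tcp_pos"],4),"q",np.round(s["joints"],2),"F",np.round(s["force"],1),"gap",round(s["finger_gap"],3))
E
python3 goal.py .45 -.2 .27 20; python3 goal.py .529 .306 .15 67; python3 -c "
from goal import *; print(target(0,62).as_matrix().round(2))"
```

```text
d [ 0.7609 -0.6734 -0.0492] w [-0.0011 -0.0001 -0.0504] t 0.1 p [ 0.1731 -0.6259  0.2448] q [ 1.56  0.5  -0.43  1.55  0.22  1.14 -0.21] F [-0.3 -0.1  0. ] gap 1.0
d [ 1.183  -1.6062  0.1925] w [-0.001  -0.0006 -0.5726] t 0.1 p [ 0.1731 -0.6259  0.2448] q [ 1.56  0.5  -0.43  1.55  0.22  1.14 -0.21] F [-0.3 -0.1  0. ] gap 1.0
[[ 0.47  0.    0.88]
 [ 0.   -1.   -0.  ]
 [ 0.88  0.   -0.47]]
```

```bash
r='{"dx":0.76,"dy":-0.673,"dz":-0.05,"wz":-0.05}'; python3 -m crank '[{"dx":0.76,"dy":-0.673,"dz":-0.05,"wz":-0.05},{"dx":0.76,"dy":-0.673,"dz":-0.05,"wz":-0.05},{"dx":0.76,"dy":-0.673,"dz":-0.05,"wz":-0.05},{"dx":0.76,"dy":-0.673,"dz":-0.05,"wz":-0.05},{"dx":0.76,"dy":-0.673,"dz":-0.05,"wz":-0.05}]' 1 40
python3 goal.py .529 .306 .15 67
```

```text
d [ 1.183  -1.6062  0.1925] w [-0.001  -0.0006 -0.5726] t 0.1 p [ 0.1731 -0.6259  0.2448] q [ 1.56  0.5  -0.43  1.55  0.22  1.14 -0.21] F [-0.3 -0.1  0. ] gap 1.0$[0]: bad value
```

```bash
python3 -m crank '[{"dx":0.76,"dy":-0.673,"dz":-0.05,"wx":0,"wy":0,"wz":-0.05},{"dx":0.76,"dy":-0.673,"dz":-0.05,"wx":0,"wy":0,"wz":-0.05},{"dx":0.76,"dy":-0.673,"dz":-0.05,"wx":0,"wy":0,"wz":-0.05},{"dx":0.76,"dy":-0.673,"dz":-0.05,"wx":0,"wy":0,"wz":-0.05},{"dx":0.76,"dy":-0.673,"dz":-0.05,"wx":0,"wy":0,"wz":-0.05}]' 1 40
python3 goal.py .529 .306 .15 67
```

```text
time: 0.72
tcp_pos: [0.344, -0.3628, 0.2611]
orientation: [0.985, 0.173, -0.0, 0.0]
force: [1.1, -0.7, -0.1]
finger_gap: 1.003
d [ 0.8042 -1.1312  0.2219] w [-0.000e+00  1.000e-04 -5.228e-01] t 0.72 p [ 0.344  -0.3628  0.2611] q [ 1.28  0.23 -0.6   1.9   0.15  1.06 -0.6 ] F [ 1.1 -0.7 -0.1] gap 1.003
```

```bash
python3 -m crank '[{"dx":0.7,"dy":-1.0,"dz":0.0,"wx":0,"wy":0,"wz":-0.5},{"dx":0.7,"dy":-1.0,"dz":0.0,"wx":0,"wy":0,"wz":-0.5},{"dx":0.7,"dy":-1.0,"dz":0.0,"wx":0,"wy":0,"wz":-0.5},{"dx":0.7,"dy":-1.0,"dz":0.0,"wx":0,"wy":0,"wz":-0.5},{"dx":0.7,"dy":-1.0,"dz":0.0,"wx":0,"wy":0,"wz":-0.5}]' 1 40
python3 goal.py .529 .306 .15 67
```

```text
time: 1.35
tcp_pos: [0.4244, -0.0612, 0.2612]
orientation: [0.843, 0.538, -0.0, 0.001]
force: [1.4, -0.4, 0.0]
finger_gap: 0.998
d [ 0.7545 -0.1197  0.2217] w [ 0.0005  0.0005 -0.0212] t 1.35 p [ 0.4244 -0.0612  0.2612] q [ 0.98  0.12 -0.95  2.04  0.11  1.03 -0.46] F [ 1.4 -0.4  0. ] gap 0.998
```

```bash
python3 -m crank '[{"dx":0.754,"dy":-0.12,"dz":0.1,"wx":0,"wy":0,"wz":-0.021},{"dx":0.754,"dy":-0.12,"dz":0.1,"wx":0,"wy":0,"wz":-0.021},{"dx":0.754,"dy":-0.12,"dz":0.1,"wx":0,"wy":0,"wz":-0.021},{"dx":0.754,"dy":-0.12,"dz":0.1,"wx":0,"wy":0,"wz":-0.021},{"dx":0.754,"dy":-0.12,"dz":0.1,"wx":0,"wy":0,"wz":-0.021}]' 1 40
python3 goal.py .529 .306 .12 66.9
```

```text
time: 1.98
tcp_pos: [0.5102, 0.2363, 0.2196]
orientation: [0.835, 0.55, -0.0, 0.0]
force: [0.8, -1.0, 0.9]
finger_gap: 0.999
d [ 0.1431 -0.0203  0.1991] w [-0.0002  0.0005 -0.0011] t 1.98 p [0.5102 0.2363 0.2196] q [ 0.23  0.5  -0.94  1.79  0.46  1.08 -1.27] F [ 0.8 -1.   0.9] gap 0.999
```

```bash
python3 goal.py .505 .2505 .042 66.9; python3 -m crank '[{"dx":0.023,"dy":0.002,"dz":0.1,"wx":0,"wy":0,"wz":-0.001},{"dx":0.022,"dy":0.002,"dz":0.2,"wx":0,"wy":0,"wz":-0.001},{"dx":0.022,"dy":0.002,"dz":0.2,"wx":0,"wy":0,"wz":-0.001},{"dx":0.022,"dy":0.002,"dz":0.2,"wx":0,"wy":0,"wz":-0.001},{"dx":0.022,"dy":0.002,"dz":0.2,"wx":0,"wy":0,"wz":-0.001}]' 1 40
python3 goal.py .505 .2505 .042 66.9
```

```text
d [ 0.0223 -0.0206  0.3552] w [-0.0002  0.0005 -0.0011] t 1.98 p [0.5102 0.2363 0.2196] q [ 0.23  0.5  -0.94  1.79  0.46  1.08 -1.27] F [ 0.8 -1.   0.9] gap 0.999
time: 2.6
tcp_pos: [0.5166, 0.2452, 0.123]
orientation: [0.834, 0.551, 0.002, 0.0]
force: [0.0, 0.3, -0.3]
finger_gap: 0.999
d [ 0.0003 -0.0259  0.1618] w [ 0.0018 -0.0018 -0.    ] t 2.6 p [0.5166 0.2452 0.123 ] q [ 0.14  0.63 -0.84  1.84  0.59  0.93 -1.37] F [ 0.   0.3 -0.3] gap 0.999
```

```bash
python3 -m crank '[{"dx":0,"dy":-0.026,"dz":0.04,"wx":0,"wy":0,"wz":0},{"dx":0,"dy":-0.026,"dz":0.10,"wx":0,"wy":0,"wz":0},{"dx":0,"dy":-0.026,"dz":0.162,"wx":0,"wy":0,"wz":0},{"dx":0,"dy":-0.026,"dz":0.162,"wx":0,"wy":0,"wz":0},{"dx":0,"dy":-0.026,"dz":0.162,"wx":0,"wy":0,"wz":0}]' 1 40
python3 goal.py .505 .2505 .042 66.9
python3 - <<'E'
from h import *
from cell import arm
ims=[]
for n,(x,y) in(("top",(222,211)),("side",(252,252))):
    c=arm.read_camera(n); np.savez(f"pics/{n}1.npz",**c); ims.append(cv2.resize(c["image"][y-50:y+50,x-50:x+50,::-1],(390,390),interpolation=cv2.INTER_CUBIC))
cv2.imwrite("pics/grasp1.png",np.hstack(ims))
E
```

```text
time: 3.22
tcp_pos: [0.5043, 0.2504, 0.0415]
orientation: [0.834, 0.551, 0.001, 0.0]
force: [-0.2, 0.4, 0.0]
finger_gap: 0.999
d [ 0.0007  0.0011 -0.0011] w [ 0.0011 -0.0014  0.0002] t 3.23 p [0.5043 0.2504 0.0415] q [ 0.06  0.73 -0.75  1.89  0.7   0.79 -1.48] F [-0.2  0.4  0. ] gap 0.999
```

View pics/grasp1.png

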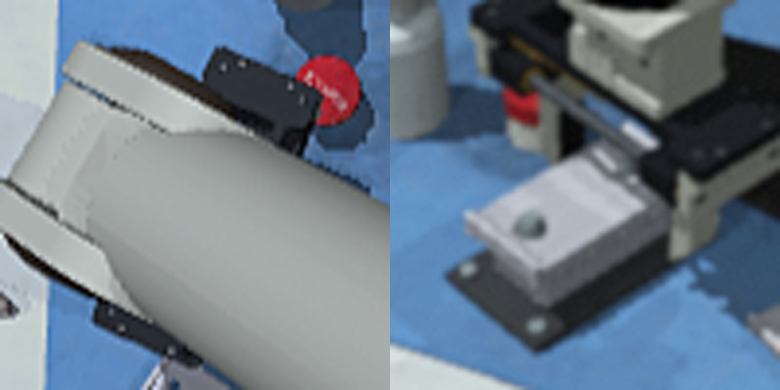

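The fingers straddle the plate near its thin-pin end, and the thick pin end is free. I'll close gently.

```bash
python3 -m crank '[{"dx":0,"dy":0,"dz":0,"wx":0,"wy":0,"wz":0},{"dx":0,"dy":0,"dz":0,"wx":0,"wy":0,"wz":0},{"dx":0,"dy":0,"dz":0,"wx":0,"wy":0,"wz":0},{"dx":0,"dy":0,"dz":0,"wx":0,"wy":0,"wz":0},{"dx":0,"dy":0,"dz":0,"wx":0,"wy":0,"wz":0}]' 0 15
python3 -m crank '[{"dx":0,"dy":0,"dz":0,"wx":0,"wy":0,"wz":0},{"dx":0,"dy":0,"dz":0,"wx":0,"wy":0,"wz":0}]' 0 15
python3 -c "
from cell import arm; s=arm.observe(); print(s)"
```

```text
time: 3.95
tcp_pos: [0.5049, 0.2489, 0.0398]
orientation: [0.835, 0.551, 0.001, 0.001]
force: [5.8, -1.8, -0.5]
finger_gap: 0.652
time: 4.2
tcp_pos: [0.5049, 0.2489, 0.0398]
orientation: [0.835, 0.551, 0.001, 0.001]
force: [5.6, -1.7, -1.3]
finger_gap: 0.651
{'time': 4.2, 'joints': array([ 0.05954679,  0.73589993, -0.74393678,  1.89494741,  0.69823856,
        0.78868893, -1.47621502]), 'qd': array([ 0.00021675,  0.00063845,  0.00045663, -0.00101959,  0.0018817 ,
       -0.00062148, -0.00132426]), 'effort': array([-2.31939264e+00, -5.19083011e+01, -1.53414237e+01, -1.46263388e+01,
       -1.28552098e+00,  1.25406375e-01,  1.98671903e-02]), 'tcp_pos': array([0.50492949, 0.24885581, 0.03977461]), 'orientation': array([0.8345605 , 0.55091491, 0.00086778, 0.00088443]), 'force': array([ 5.64687792, -1.69375781, -1.26425749]), 'ft_torque': array([-0.45468761, -1.04201616, -0.00267249]), 'finger_gap': 0.6512041944702398}
```

```bash
python3 -m crank '[{"dx":0,"dy":0.002,"dz":0,"wx":0,"wy":0,"wz":0},{"dx":0,"dy":0.002,"dz":-0.03,"wx":0,"wy":0,"wz":0},{"dx":0,"dy":0.002,"dz":-0.08,"wx":0,"wy":0,"wz":0},{"dx":0,"dy":0.002,"dz":-0.16,"wx":0,"wy":0,"wz":0},{"dx":0,"dy":0.002,"dz":-0.24,"wx":0,"wy":0,"wz":0}]' 0 55
python3 goal.py .47 .13 .2 181.5 0
```

```text
time: 4.82
tcp_pos: [0.5018, 0.2494, 0.1597]
orientation: [0.834, 0.552, -0.002, -0.001]
force: [0.1, 0.1, -3.8]
finger_gap: 0.651
d [-0.2449  0.0344 -0.0803] w [-0.0026 -0.0013 -1.2719] t 4.83 p [0.5018 0.2494 0.1597] q [ 0.17  0.58 -0.89  1.84  0.53  0.98 -1.35] F [ 0.1  0.1 -3.8] gap 0.651
```

```bash
python3 -m crank '[{"dx":-0.1,"dy":0.01,"dz":-0.08,"wx":0,"wy":0,"wz":-0.59},{"dx":-0.15,"dy":0.02,"dz":-0.08,"wx":0,"wy":0,"wz":-0.59},{"dx":-0.2,"dy":0.03,"dz":-0.08,"wx":0,"wy":0,"wz":-0.59},{"dx":-0.24,"dy":0.034,"dz":-0.08,"wx":0,"wy":0,"wz":-0.59},{"dx":-0.24,"dy":0.034,"dz":-0.08,"wx":0,"wy":0,"wz":-0.59}]' 0 55
python3 goal.py .47 .08 .2 181.5 0
```

```text
time: 5.45
tcp_pos: [0.4706, 0.1303, 0.1986]
orientation: [0.498, 0.867, -0.002, -0.001]
force: [-0.4, -0.3, -2.8]
finger_gap: 0.648
d [-0.0862 -0.0518 -0.0026] w [-0.0023 -0.0012 -0.6799] t 5.45 p [0.4706 0.1303 0.1986] q [ 0.64  0.52 -1.21  1.98  0.56  1.05 -0.3 ] F [-0.4 -0.3 -2.8] gap 0.648
```

```bash
python3 -m crank '[{"dx":-0.08,"dy":-0.05,"dz":0,"wx":0,"wy":0,"wz":-0.68},{"dx":-0.08,"dy":-0.05,"dz":0,"wx":0,"wy":0,"wz":-0.68},{"dx":-0.08,"dy":-0.05,"dz":0,"wx":0,"wy":0,"wz":-0.68},{"dx":-0.08,"dy":-0.05,"dz":0,"wx":0,"wy":0,"wz":-0.68},{"dx":-0.08,"dy":-0.05,"dz":0,"wx":0,"wy":0,"wz":-0.68}]' 0 55
python3 goal.py .52 .082 .22 181.5 -62
```

```text
time: 6.08
tcp_pos: [0.4695, 0.0854, 0.1991]
orientation: [0.051, 0.999, -0.0, -0.001]
force: [-0.0, 0.4, -2.5]
finger_gap: 0.645
d [-0.101   0.0035 -0.0421] w [-0.0441 -0.6892 -0.0731] t 6.08 p [0.4695 0.0854 0.1991] q [ 0.84  0.67 -1.43  2.    0.74  1.16  0.56] F [-0.   0.4 -2.5] gap 0.645
```

```bash
python3 -m crank '[{"dx":-0.05,"dy":0.0,"dz":-0.04,"wx":-0.02,"wy":-0.35,"wz":-0.035},{"dx":-0.05,"dy":0.0,"dz":-0.04,"wx":-0.02,"wy":-0.35,"wz":-0.035},{"dx":-0.1,"dy":0.0035,"dz":-0.042,"wx":-0.044,"wy":-0.689,"wz":-0.073},{"dx":-0.1,"dy":0.0035,"dz":-0.042,"wx":-0.044,"wy":-0.689,"wz":-0.073},{"dx":-0.1,"dy":0.0035,"dz":-0.042,"wx":-0.044,"wy":-0.689,"wz":-0.073}]' 0 55
python3 goal.py .52 .082 .22 181.5 -62
```

```text
time: 6.7
tcp_pos: [0.5285, 0.0754, 0.2173]
orientation: [0.01, 0.936, -0.022, 0.352]
force: [-1.4, -2.5, -5.6]
finger_gap: 0.647
d [ 0.0092  0.0124 -0.0158] w [-0.0445 -0.2304 -0.0069] t 6.7 p [0.5285 0.0754 0.2173] q [ 0.96  0.4  -1.49  2.4   1.68  0.69 -0.25] F [-1.4 -2.5 -5.6] gap 0.647
```

```bash
python3 goal.py .575 .082 .16 181.5 -62;  python3 -m crank '[{"dx":-0.02,"dy":0.01,"dz":0.05,"wx":-0.0,"wy":0,"wz":0},{"dx":-0.05,"dy":0.01,"dz":0.1,"wx":-0.01,"wy":-0.1,"wz":0},{"dx":-0.05,"dy":0.01,"dz":0.1,"wx":-0.044,"wy":-0.23,"wz":-0.007},{"dx":-0.05,"dy":0.01,"dz":0.1,"wx":-0.044,"wy":-0.23,"wz":-0.007},{"dx":-0.05,"dy":0.01,"dz":0.1,"wx":-0.044,"wy":-0.23,"wz":-0.007}]' 0 55
python3 goal.py .582 .082 .12 181.5 -62
```

```text
d [0.0057 0.0204 0.1468] w [-0.0445 -0.2304 -0.0069] t 6.7 p [0.5285 0.0754 0.2173] q [ 0.96  0.4  -1.49  2.4   1.68  0.69 -0.25] F [-1.4 -2.5 -5.6] gap 0.647
time: 7.32
tcp_pos: [0.6153, 0.094, 0.1941]
orientation: [-0.017, 0.87, 0.005, 0.492]
force: [0.2, 2.2, -3.4]
finger_gap: 0.648
d [ 0.162  -0.0204  0.0186] w [ 0.002  -0.0333  0.0074] t 7.33 p [0.6153 0.094  0.1941] q [ 0.83  1.22 -1.52  2.42  2.43  1.38 -0.22] F [ 0.2  2.2 -3.4] gap 0.648
```

```bash
python3 -m crank '[{"dx":0.08,"dy":-0.01,"dz":0.01,"wx":0.0,"wy":-0.017,"wz":0.004},{"dx":0.16,"dy":-0.02,"dz":0.018,"wx":0.002,"wy":-0.033,"wz":0.007},{"dx":0.16,"dy":-0.02,"dz":0.018,"wx":0.002,"wy":-0.033,"wz":0.007},{"dx":0.16,"dy":-0.02,"dz":0.018,"wx":0.002,"wy":-0.033,"wz":0.007}]' 0 55
python3 goal.py .587 .082 .102 181.5 -62
python3 - <<'E'
from h import *
from cell import arm
ims=[]
for n,(x,y) in(("top",(280,205)),("side",(275,200))):
    c=arm.read_camera(n); ims.append(cv2.resize(c["image"][y-55:y+55,x-55:x+55,::-1],(390,390),interpolation=cv2.INTER_CUBIC))
cv2.imwrite("pics/lean2.png",np.hstack(ims))
E
```

```text
time: 7.82
tcp_pos: [0.6105, 0.0958, 0.1039]
orientation: [-0.007, 0.865, 0.01, 0.502]
force: [-7.2, 1.8, -4.1]
finger_gap: 0.654
d [ 0.0267 -0.0265 -0.0396] w [ 0.0007 -0.0196 -0.0071] t 7.83 p [0.6105 0.0958 0.1039] q [ 0.87  1.9  -1.53  2.42  2.87  1.63  0.21] F [-7.2  1.8 -4.1] gap 0.654
```

View pics/lean2.png

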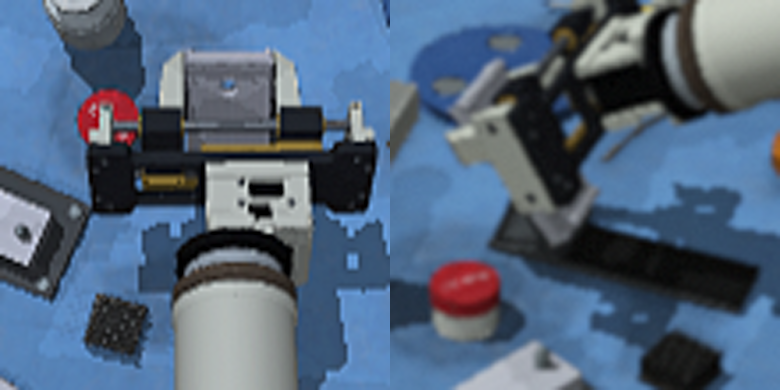

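The picture shows the plate near the panel at about the right slope, with the fixture and jar untouched. The TCP is about 20 mm too far forward because the arm is at its j3 and j4 limits, and the plate may have pivoted in the grip. I'll try backing off the panel.

```bash
python3 -m crank '[{"dx":-0.03,"dy":-0.026,"dz":-0.06,"wx":0,"wy":0,"wz":0},{"dx":-0.03,"dy":-0.026,"dz":-0.06,"wx":0,"wy":0,"wz":0},{"dx":-0.03,"dy":-0.026,"dz":-0.06,"wx":0,"wy":0,"wz":0}]' 0 55
python3 goal.py .587 .082 .102 181.5 -62
```

```text
time: 8.3
tcp_pos: [0.621, 0.0834, 0.1399]
orientation: [-0.009, 0.861, -0.001, 0.508]
force: [0.3, 0.9, -2.5]
finger_gap: 0.644
d [ 0.0992 -0.0009 -0.0229] w [-0.0095 -0.0103  0.0026] t 8.3 p [0.621  0.0834 0.1399] q [ 0.86  1.69 -1.53  2.42  2.74  1.59  0.07] F [ 0.3  0.9 -2.5] gap 0.644
```

```bash
python3 -m crank '[{"dx":-0.1,"dy":0,"dz":-0.05,"wx":0,"wy":0.1,"wz":0},{"dx":-0.1,"dy":0,"dz":-0.1,"wx":0,"wy":0.2,"wz":0},{"dx":-0.1,"dy":0,"dz":-0.15,"wx":0,"wy":0.3,"wz":0},{"dx":-0.1,"dy":0,"dz":-0.15,"wx":0,"wy":0.4,"wz":0},{"dx":-0.1,"dy":0,"dz":-0.15,"wx":0,"wy":0.4,"wz":0}]' 0 55
python3 goal.py .54 .081 .12 181.5 -25
```

```text
time: 8.93
tcp_pos: [0.5811, 0.0741, 0.2057]
orientation: [-0.037, 0.952, -0.017, 0.303]
force: [-0.3, -2.2, -5.9]
finger_gap: 0.646
d [0.1644 0.0283 0.0921] w [-0.0195  0.1142  0.037 ] t 8.93 p [0.5811 0.0741 0.2057] q [ 0.93  0.7  -1.51  2.24  1.58  0.87  0.14] F [-0.3 -2.2 -5.9] gap 0.646
```

```bash
python3 -m crank '[{"dx":0.08,"dy":0.014,"dz":0.0,"wx":-0.02,"wy":0.114,"wz":0.037},{"dx":0.12,"dy":0.028,"dz":0.02,"wx":-0.02,"wy":0.114,"wz":0.037},{"dx":0.164,"dy":0.028,"dz":0.092,"wx":-0.02,"wy":0.114,"wz":0.037},{"dx":0.164,"dy":0.028,"dz":0.092,"wx":-0.02,"wy":0.114,"wz":0.037},{"dx":0.164,"dy":0.028,"dz":0.092,"wx":-0.02,"wy":0.114,"wz":0.037}]' 0 55
python3 goal.py .54 .081 .065 181.5 -25
python3 - <<'E'
from h import *
from cell import arm
ims=[]
for n,(x,y) in(("top",(280,205)),("side",(275,200))):
    c=arm.read_camera(n); ims.append(cv2.resize(c["image"][y-55:y+55,x-55:x+55,::-1],(390,390),interpolation=cv2.INTER_CUBIC))
cv2.imwrite("pics/p3.png",np.hstack(ims))
E
```

```text
time: 9.55
tcp_pos: [0.5422, 0.0825, 0.1207]
orientation: [-0.013, 0.976, 0.005, 0.218]
force: [-0.0, -0.5, -3.8]
finger_gap: 0.648
d [ 0.0514 -0.0034  0.0989] w [ 0.0027  0.0024 -0.0007] t 9.55 p [0.5422 0.0825 0.1207] q [ 0.81  0.76 -1.34  2.25  1.51  0.82  0.11] F [-0.  -0.5 -3.8] gap 0.648
```

View pics/p3.png

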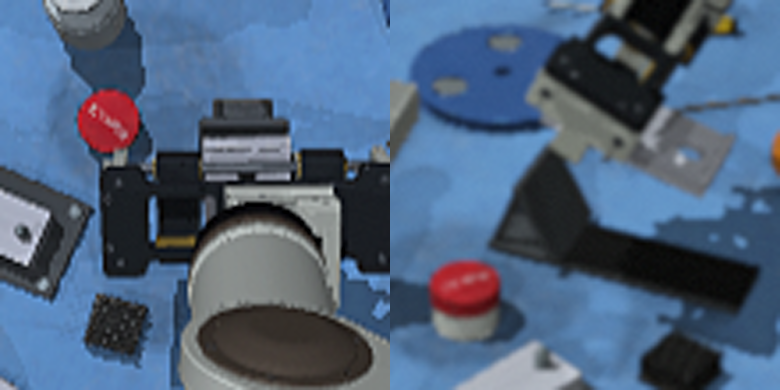

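The side view shows the plate still held, sloping down towards the robot above the bed with its big-hole end low. I'll lower that end onto the rubber.

```bash
python3 -m crank '[{"dx":0.026,"dy":-0.003,"dz":0.05,"wx":0,"wy":0,"wz":0},{"dx":0.051,"dy":-0.003,"dz":0.097,"wx":0,"wy":0,"wz":0},{"dx":0.051,"dy":-0.003,"dz":0.097,"wx":0,"wy":0,"wz":0}]' 0 55
python3 goal.py .54 .081 .056 181.5 -25
```

```text
time: 10.02
tcp_pos: [0.5393, 0.0801, 0.0648]
orientation: [-0.012, 0.976, 0.005, 0.217]
force: [-0.1, 0.1, -2.9]
finger_gap: 0.648
d [0.0062 0.0016 0.0166] w [ 0.0019  0.0012 -0.0019] t 10.03 p [0.5393 0.0801 0.0648] q [ 0.73  0.85 -1.21  2.27  1.7   0.82 -0.04] F [-0.1  0.1 -2.9] gap 0.648
```

```bash
python3 -m crank '[{"dx":0.006,"dy":0.001,"dz":0.014,"wx":0,"wy":0,"wz":0},{"dx":0.006,"dy":0.001,"dz":0.014,"wx":0,"wy":0,"wz":0}]' 0 55
python3 goal.py .54 .081 .052 181.5 -25
python3 -m crank '[{"dx":0.003,"dy":0.0,"dz":0.005,"wx":0,"wy":0,"wz":0},{"dx":0.003,"dy":0.0,"dz":0.005,"wx":0,"wy":0,"wz":0}]' 0 55
python3 goal.py .54 .081 .052 181.5 -25
```

```text
time: 10.28
tcp_pos: [0.5407, 0.0807, 0.0583]
orientation: [-0.011, 0.976, 0.004, 0.219]
force: [0.0, 0.3, -2.9]
finger_gap: 0.645
d [0.0067 0.0006 0.0108] w [ 0.0016  0.0029 -0.0022] t 10.28 p [0.5407 0.0807 0.0583] q [ 0.72  0.86 -1.2   2.27  1.73  0.82 -0.06] F [ 0.   0.3 -2.9] gap 0.645
time: 10.52
tcp_pos: [0.54, 0.0805, 0.0549]
orientation: [-0.011, 0.976, 0.004, 0.218]
force: [-0.3, -0.2, -2.1]
finger_gap: 0.648
d [0.0024 0.001  0.0053] w [ 0.0014  0.0024 -0.0022] t 10.53 p [0.54   0.0805 0.0549] q [ 0.71  0.87 -1.19  2.27  1.74  0.82 -0.06] F [-0.3 -0.2 -2.1] gap 0.648
```

```bash
python3 -m crank '[{"dx":0.0,"dy":0.0,"dz":0.0,"wx":0,"wy":0,"wz":0},{"dx":0.008,"dy":0.0,"dz":-0.032,"wx":0,"wy":0,"wz":0},{"dx":0.012,"dy":0.0,"dz":-0.06,"wx":0,"wy":0,"wz":0},{"dx":0.033,"dy":0.0,"dz":-0.091,"wx":0,"wy":0,"wz":0},{"dx":0.046,"dy":0.0,"dz":-0.114,"wx":0,"wy":0,"wz":0}]' 0 7
python3 goal.py .495 .081 .0966 181.5 -25
python3 - <<'E'
from h import *
from cell import arm
ims=[]
for n,(x,y) in(("top",(285,205)),("side",(285,195))):
    c=arm.read_camera(n); np.savez(f"pics/{n}4.npz",**c); ims.append(cv2.resize(c["image"][y-50:y+50,x-50:x+50,::-1],(390,390),interpolation=cv2.INTER_CUBIC))
cv2.imwrite("pics/p4.png",np.hstack(ims))
E
```

```text
time: 11.15
tcp_pos: [0.4934, 0.0795, 0.0973]
orientation: [-0.012, 0.976, 0.004, 0.218]
force: [-0.0, 0.4, -4.0]
finger_gap: 0.652
d [-0.0023  0.0029  0.0026] w [ 0.0016  0.0024 -0.0015] t 11.15 p [0.4934 0.0795 0.0973] q [ 0.81  0.74 -1.32  2.36  1.61  0.8  -0.04] F [-0.   0.4 -4. ] gap 0.652
```

View pics/p4.png

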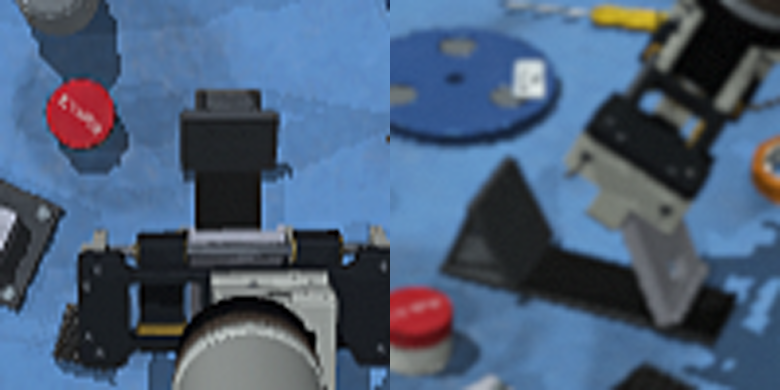

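The plate has pivoted in the pads and now stands steeply on the bed. I'll grip hard, lift slightly and carry it to the panel.

```bash
python3 goal.py .495 .081 .113 181.5 -25; python3 goal.py .575 .082 .113 181.5 -25; python3 -m crank '[{"dx":0.0,"dy":0.0,"dz":0.0,"wx":0,"wy":0,"wz":0},{"dx":0.0,"dy":0.0,"dz":0.0,"wx":0,"wy":0,"wz":0},{"dx":-0.016,"dy":0.002,"dz":-0.028,"wx":0,"wy":0,"wz":0},{"dx":-0.016,"dy":0.002,"dz":-0.028,"wx":0,"wy":0,"wz":0}]' 0 55
python3 goal.py .575 .082 .113 181.5 -25
```

```text
d [-0.0169  0.0031 -0.0273] w [ 0.0016  0.0022 -0.0011] t 11.25 p [0.4932 0.0795 0.0971] q [ 0.81  0.74 -1.32  2.36  1.61  0.8  -0.04] F [ 0.2  2.3 -2.8] gap 0.655
d [-0.1617  0.001   0.0408] w [ 0.0016  0.0022 -0.0011] t 11.25 p [0.4932 0.0795 0.0971] q [ 0.81  0.74 -1.32  2.36  1.61  0.8  -0.04] F [ 0.2  2.3 -2.8] gap 0.655
time: 11.75
tcp_pos: [0.4972, 0.0798, 0.1131]
orientation: [-0.011, 0.976, 0.004, 0.219]
force: [0.7, -0.2, -3.9]
finger_gap: 0.653
d [-0.1407  0.0009  0.0666] w [ 0.0009  0.0032 -0.0028] t 11.75 p [0.4972 0.0798 0.1131] q [ 0.84  0.72 -1.36  2.35  1.55  0.79  0.01] F [ 0.7 -0.2 -3.9] gap 0.653
```

```bash
python3 -m crank '[{"dx":-0.05,"dy":0.0,"dz":0.024,"wx":0,"wy":0,"wz":0},{"dx":-0.1,"dy":0.0,"dz":0.047,"wx":0,"wy":0,"wz":0},{"dx":-0.14,"dy":0.001,"dz":0.066,"wx":0,"wy":0,"wz":0},{"dx":-0.14,"dy":0.001,"dz":0.066,"wx":0,"wy":0,"wz":0}]' 0 55
python3 goal.py .577 .082 .099 181.5 -25
```

```text
time: 12.25
tcp_pos: [0.5749, 0.0819, 0.1118]
orientation: [-0.01, 0.976, 0.004, 0.218]
force: [-0.4, 0.4, -3.7]
finger_gap: 0.65
d [0.0071 0.     0.025 ] w [ 0.0009  0.0022 -0.0038] t 12.25 p [0.5749 0.0819 0.1118] q [ 0.76  0.8  -1.28  2.18  1.52  0.82  0.14] F [-0.4  0.4 -3.7] gap 0.65
```

```bash
python3 -m crank '[{"dx":0.007,"dy":0.0,"dz":0.025,"wx":0,"wy":0,"wz":0},{"dx":0.007,"dy":0.0,"dz":0.025,"wx":0,"wy":0,"wz":0},{"dx":-0.003,"dy":0.0,"dz":0.029,"wx":0,"wy":0,"wz":0},{"dx":-0.003,"dy":0.0,"dz":0.029,"wx":0,"wy":0,"wz":0}]' 0 55
python3 goal.py .59 .082 .098 181.5 -25
python3 - <<'E'
from h import *
from cell import arm
ims=[]
for n,(x,y) in(("top",(290,200)),("side",(270,205))):
    c=arm.read_camera(n); np.savez(f"pics/{n}5.npz",**c); ims.append(cv2.resize(c["image"][y-40:y+40,x-40:x+40,::-1],(390,390),interpolation=cv2.INTER_CUBIC))
cv2.imwrite("pics/p5.png",np.hstack(ims))
E
```

```text
time: 12.75
tcp_pos: [0.5816, 0.0828, 0.1006]
orientation: [-0.011, 0.976, 0.004, 0.219]
force: [0.6, 1.1, -2.5]
finger_gap: 0.649
d [-0.0129 -0.0021  0.0118] w [ 0.0015  0.0029 -0.0024] t 12.75 p [0.5816 0.0828 0.1006] q [ 0.74  0.82 -1.25  2.17  1.56  0.82  0.13] F [ 0.6  1.1 -2.5] gap 0.649
```

View pics/p5.png

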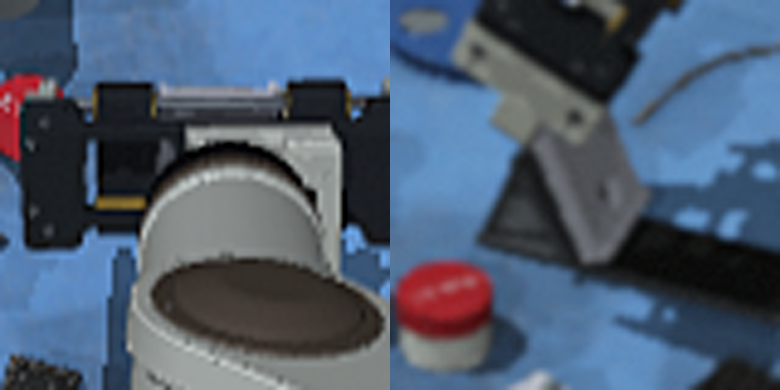

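The plate is parallel to the panel and just in front of it. I'll close the last few millimetres by force.

```bash
python3 -m crank '[{"dx":0.003,"dy":0.0,"dz":0.007,"wx":0,"wy":0,"wz":0},{"dx":0.003,"dy":0.0,"dz":0.007,"wx":0,"wy":0,"wz":0},{"dx":-0.009,"dy":0.0,"dz":0.012,"wx":0,"wy":0,"wz":0},{"dx":-0.009,"dy":0.0,"dz":0.012,"wx":0,"wy":0,"wz":0}]' 0 55
python3 goal.py .594 .082 .096 181.5 -25
```

```text
time: 13.35
tcp_pos: [0.5869, 0.0832, 0.0962]
orientation: [-0.011, 0.976, 0.004, 0.217]
force: [-3.4, -0.5, 3.2]
finger_gap: 0.651
d [-0.0126 -0.0027  0.0062] w [ 0.0016  0.0012 -0.0024] t 13.35 p [0.5869 0.0832 0.0962] q [ 0.73  0.83 -1.23  2.16  1.56  0.82  0.13] F [-3.4 -0.5  3.2] gap 0.651
```

```bash
python3 -m crank '[{"dx":0,"dy":0.0,"dz":0,"wx":0,"wy":0,"wz":0},{"dx":-0.006,"dy":0.0,"dz":0.003,"wx":0,"wy":0,"wz":0},{"dx":-0.006,"dy":0.0,"dz":0.003,"wx":0,"wy":0,"wz":0}]' 0 5
python3 goal.py .594 .082 .096 181.5 -25
python3 -m crank '[{"dx":0,"dy":0.0,"dz":0,"wx":0,"wy":0,"wz":0},{"dx":0,"dy":0.0,"dz":0,"wx":0,"wy":0,"wz":0},{"dx":0,"dy":0.0,"dz":0,"wx":0,"wy":0,"wz":0}]' 0.9 5
python3 goal.py .594 .082 .096 181.5 -25
```

```text
time: 13.72
tcp_pos: [0.5913, 0.0828, 0.0963]
orientation: [-0.011, 0.976, 0.004, 0.218]
force: [-1.2, 0.3, -2.9]
finger_gap: 0.652
d [-0.0047 -0.0018  0.0029] w [ 0.0013  0.0022 -0.0024] t 13.72 p [0.5913 0.0828 0.0963] q [ 0.73  0.84 -1.23  2.15  1.56  0.82  0.14] F [-1.2  0.3 -2.9] gap 0.652
time: 14.1
tcp_pos: [0.5914, 0.0832, 0.0969]
orientation: [-0.011, 0.976, 0.004, 0.219]
force: [0.2, -0.4, -0.6]
finger_gap: 0.891
d [-0.004  -0.0026  0.0038] w [ 0.0015  0.0028 -0.0021] t 14.1 p [0.5914 0.0832 0.0969] q [ 0.73  0.83 -1.23  2.15  1.56  0.82  0.14] F [ 0.2 -0.4 -0.6] gap 0.891
```

```bash
python3 -m crank '[{"dx":0,"dy":0.0,"dz":-0.06,"wx":0,"wy":0,"wz":0},{"dx":0,"dy":0.0,"dz":-0.16,"wx":0,"wy":0,"wz":0},{"dx":0,"dy":0.0,"dz":-0.26,"wx":0,"wy":0,"wz":0},{"dx":0,"dy":0.0,"dz":-0.32,"wx":0,"wy":0,"wz":0},{"dx":0,"dy":0.0,"dz":-0.32,"wx":0,"wy":0,"wz":0}]' 1 20
python3 goal.py .65 .082 .24 181.5 0
python3 - <<'E'
from h import *
from cell import arm
ims=[]
for n,(x,y) in(("top",(285,205)),("side",(275,205))):
    c=arm.read_camera(n); np.savez(f"pics/{n}6.npz",**c); ims.append(cv2.resize(c["image"][y-45:y+45,x-45:x+45,::-1],(390,390),interpolation=cv2.INTER_CUBIC))
cv2.imwrite("pics/p6.png",np.hstack(ims))
E
```

```text
time: 14.72
tcp_pos: [0.5241, 0.079, 0.2441]
orientation: [-0.011, 0.975, -0.001, 0.221]
force: [0.6, -0.7, -0.2]
finger_gap: 1.002
d [-0.2237  0.0008  0.1161] w [-0.0046  0.2841 -0.0024] t 14.72 p [0.5241 0.079  0.2441] q [ 1.08  0.36 -1.53  2.19  0.89  0.68  0.58] F [ 0.6 -0.7 -0.2] gap 1.002
```

View pics/p6.png

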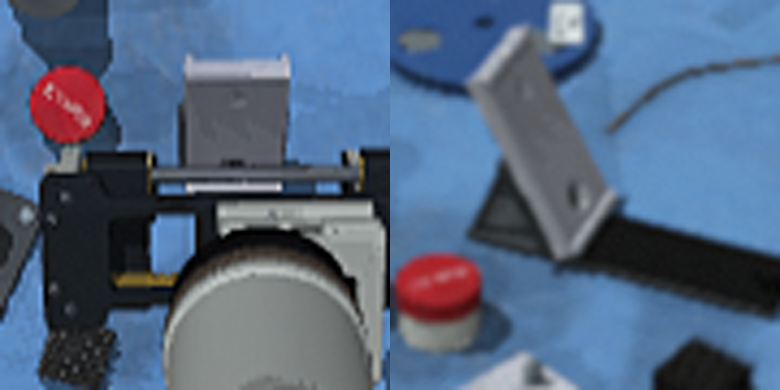

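The plate leans on the panel with the big-hole end down, tapped by nothing. I'll go over the top and behind it with the fingers shut.

```bash
python3 goal.py .6 .082 .25 150 0; python3 -m crank '[{"dx":-0.05,"dy":0.0,"dz":-0.02,"wx":0,"wy":0.284,"wz":0},{"dx":-0.1,"dy":0.0,"dz":0.02,"wx":0,"wy":0.284,"wz":0},{"dx":-0.15,"dy":0.0,"dz":0.05,"wx":0,"wy":0.284,"wz":0},{"dx":-0.22,"dy":0.0,"dz":0.08,"wx":0,"wy":0.284,"wz":0},{"dx":-0.22,"dy":0.0,"dz":0.1,"wx":0,"wy":0.284,"wz":0}]' 0 20
python3 goal.py .66 .082 .24 90 0
```

```text
d [-0.1462  0.0008  0.0504] w [0.0766 0.274  0.3427] t 14.82 p [0.5232 0.0798 0.2415] q [ 1.08  0.38 -1.53  2.19  0.9   0.69  0.58] F [-0.2  0.2 -0.8] gap 1.003
time: 15.45
tcp_pos: [0.6451, 0.0852, 0.2379]
orientation: [-0.012, 1.0, 0.003, -0.006]
force: [0.3, 1.2, -0.2]
finger_gap: 0.506
d [-0.0296 -0.0072 -0.0046] w [-0.0026 -0.0092  1.0154] t 15.45 p [0.6451 0.0852 0.2379] q [ 0.57  0.81 -1.21  1.53  0.75  1.35  0.88] F [ 0.3  1.2 -0.2] gap 0.506
```

```bash
python3 -m crank '[{"dx":-0.03,"dy":0.0,"dz":0,"wx":0,"wy":-0.009,"wz":0.59},{"dx":-0.03,"dy":0.0,"dz":0,"wx":0,"wy":-0.009,"wz":0.59},{"dx":-0.03,"dy":0.0,"dz":0,"wx":0,"wy":-0.009,"wz":0.59},{"dx":-0.03,"dy":0.0,"dz":0,"wx":0,"wy":-0.009,"wz":0.59},{"dx":-0.03,"dy":-0.007,"dz":0,"wx":0,"wy":-0.009,"wz":0.59}]' 0 20
python3 goal.py .66 .082 .24 90 0
```

```text
time: 16.08
tcp_pos: [0.6567, 0.0815, 0.2389]
orientation: [0.438, 0.899, -0.001, 0.001]
force: [0.5, -0.3, -0.1]
finger_gap: 0.008
d [-0.0033  0.0059 -0.0023] w [-0.0006  0.0016  0.4231] t 16.07 p [0.6567 0.0815 0.2389] q [ 0.48  0.71 -1.02  1.51  0.62  1.27  0.05] F [ 0.5 -0.3 -0.1] gap 0.008
```

Now I finish the turn, then descend behind the plate's top edge to TCP z≈0.107, which puts the tips at about 0.088, above the panel top.

```bash
python3 -m crank '[{"dx":0,"dy":0.005,"dz":0,"wx":0,"wy":0,"wz":0.423},{"dx":0,"dy":0.005,"dz":0.05,"wx":0,"wy":0,"wz":0.423},{"dx":0,"dy":0.005,"dz":0.1,"wx":0,"wy":0,"wz":0.423},{"dx":0,"dy":0.005,"dz":0.1,"wx":0,"wy":0,"wz":0.423}]' 0 20
python3 goal.py .655 .082 .107 90 0
```

```text
time: 16.58
tcp_pos: [0.6571, 0.0819, 0.1862]
orientation: [0.707, 0.708, -0.003, -0.0]
force: [-0.3, 0.0, 0.7]
finger_gap: 0.006
d [ 0.0009 -0.0035  0.1584] w [-0.003   0.0026  0.0008] t 16.57 p [0.6571 0.0819 0.1862] q [ 0.39  0.7  -0.84  1.56  0.56  1.15 -0.57] F [-0.3  0.   0.7] gap 0.006
```

```bash
python3 -m crank '[{"dx":0,"dy":0,"dz":0.08,"wx":0,"wy":0,"wz":0},{"dx":0,"dy":0,"dz":0.158,"wx":0,"wy":0,"wz":0},{"dx":0,"dy":0,"dz":0.158,"wx":0,"wy":0,"wz":0},{"dx":0,"dy":0,"dz":0.158,"wx":0,"wy":0,"wz":0}]' 0 20
python3 goal.py .6 .082 .107 90 0
python3 -m crank '[{"dx":0,"dy":-0.03,"dz":0,"wx":0,"wy":0,"wz":0},{"dx":0,"dy":-0.06,"dz":0,"wx":0,"wy":0,"wz":0},{"dx":0,"dy":-0.09,"dz":0,"wx":0,"wy":0,"wz":0},{"dx":0,"dy":-0.12,"dz":0,"wx":0,"wy":0,"wz":0}]' 0 20
python3 goal.py .53 .082 .107 90 0
```

```text
time: 17.08
tcp_pos: [0.6608, 0.083, 0.1131]
orientation: [0.705, 0.709, 0.001, 0.002]
force: [1.0, 0.2, 0.0]
finger_gap: 0.009
d [-0.0013 -0.1216  0.0117] w [0.0025 0.0009 0.0031] t 17.07 p [0.6608 0.083  0.1131] q [ 0.36  0.78 -0.79  1.6   0.63  1.03 -0.61] F [1.  0.2 0. ] gap 0.009
time: 17.58
tcp_pos: [0.6026, 0.0824, 0.1157]
orientation: [0.706, 0.709, 0.003, 0.004]
force: [0.6, -0.2, -0.0]
finger_gap: 0.005
d [-0.0002 -0.1454  0.0159] w [0.0063 0.0013 0.0026] t 17.57 p [0.6026 0.0824 0.1157] q [ 0.41  0.69 -0.82  1.76  0.61  0.95 -0.66] F [ 0.6 -0.2 -0. ] gap 0.005
```

```bash
python3 -m crank '[{"dx":0,"dy":-0.03,"dz":0.01,"wx":0,"wy":0,"wz":0},{"dx":0,"dy":-0.06,"dz":0.01,"wx":0,"wy":0,"wz":0},{"dx":0,"dy":-0.09,"dz":0.01,"wx":0,"wy":0,"wz":0},{"dx":0,"dy":-0.12,"dz":0.01,"wx":0,"wy":0,"wz":0},{"dx":0,"dy":-0.15,"dz":0.01,"wx":0,"wy":0,"wz":0}]' 0 20
python3 goal.py .53 .082 .107 90 0
python3 - <<'E'
from h import *
from cell import arm
ims=[]
for n,(x,y) in(("top",(285,205)),("side",(280,205))):
    c=arm.read_camera(n); np.savez(f"pics/{n}7.npz",**c); ims.append(cv2.resize(c["image"][y-50:y+50,x-50:x+50,::-1],(390,390),interpolation=cv2.INTER_CUBIC))
cv2.imwrite("pics/p7.png",np.hstack(ims))
E
```

```text
time: 18.2
tcp_pos: [0.5258, 0.0816, 0.1084]
orientation: [0.706, 0.708, 0.001, 0.003]
force: [0.4, 0.4, 1.0]
finger_gap: 0.008
d [0.0008 0.0083 0.0028] w [0.0043 0.0016 0.0025] t 18.2 p [0.5258 0.0816 0.1084] q [ 0.46  0.6  -0.85  1.95  0.6   0.86 -0.71] F [0.4 0.4 1. ] gap 0.008
```

View pics/p7.png

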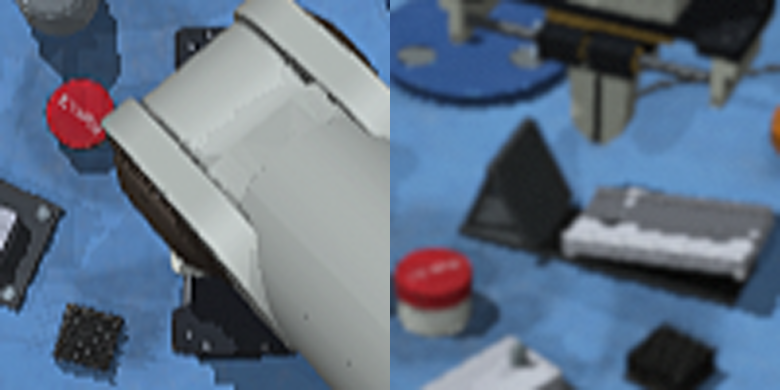

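The plate has tipped over flat onto the bed with its long ribs up, and the bystanders have not moved. I'll open, move aside and measure it.

```bash
python3 -m crank '[{"dx":-0.1,"dy":0,"dz":-0.1,"wx":0,"wy":0,"wz":0.1},{"dx":-0.2,"dy":0,"dz":-0.2,"wx":0,"wy":0,"wz":0.3},{"dx":-0.3,"dy":0,"dz":-0.2,"wx":0,"wy":0,"wz":0.4},{"dx":-0.4,"dy":0,"dz":-0.2,"wx":0,"wy":0,"wz":0.5},{"dx":-0.45,"dy":0,"dz":-0.2,"wx":0,"wy":0,"wz":0.55}]' 1 20
python3 - <<'E'
from h import *
from cell import arm
np.set_printoptions(precision=4,suppress=True)
for n,roi in(("top",(270,180,330,260)),("side",(255,200,345,245))):
    c=arm.read_camera(n); np.savez(f"pics/{n}8.npz",**c)
    d=cv2.absdiff(np.ascontiguousarray(c["image"]),np.ascontiguousarray(load(n)["image"])).max(2)
    x0,y0,x1,y1=roi; m=(d[y0:y1,x0:x1]>45).astype(np.uint8)
    k=max(cv2.findContours(m,cv2.RETR_EXTERNAL,cv2.CHAIN_APPROX_NONE)[0],key=cv2.contourArea)
    r=cv2.minAreaRect(k); b=cv2.boxPoints(r)+[x0,y0]; print(n,r,onz(c,b,.028)[:,:2].tolist(),"ctr",onz(c,[b.mean(0)],.028))
a=cv2.imread("pics/side0.png")
T,S=load("top","8")["image"],load("side","8")["image"]
cv2.imwrite("pics/p8.png",np.hstack([cv2.resize(i[y-45:y+45,x-45:x+45,::-1],(390,390),interpolation=cv2.INTER_CUBIC) for i,(x,y) in((T,(290,215)),(S,(290,210)))]))
E
```

```text
time: 18.92
tcp_pos: [0.5267, -0.1477, 0.2089]
orientation: [0.939, 0.343, 0.002, 0.003]
force: [0.5, 0.1, -0.5]
finger_gap: 0.495
top ((24.0, 50.0), (48.0, 24.0), 90.0) [[0.5296693956709708, 0.11154191375452316], [0.5304881629320913, 0.04724127929560369], [0.40283322915908054, 0.04623385566784256], [0.40199815058374627, 0.109871757037124]] ctr [[0.4659 0.0787 0.028 ]]
side ((49.0, 18.499996185302734), (55.3398551940918, 22.452171325683594), 18.434947967529297) [[0.5266189833840766, 0.1323301067925542], [0.5454268170383131, 0.04342300934487131], [0.39960362140533545, 0.05784792491611579], [0.38925387608120854, 0.14238480227646766]] ctr [[0.4635 0.0953 0.028 ]]
```

View pics/p8.png

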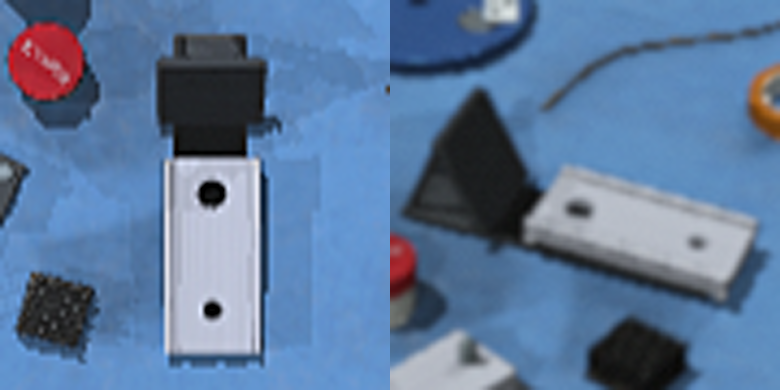

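The plate lies flat on the bed, long side ribs up. The big hole is at about top px (294,214) on the far side and the small hole at about (294,241). In the side view they are at (289,213) and (316,221). Next I measure the holes.

```bash
cat > hm.py <<'E'
from h import *
np.set_printoptions(precision=4,suppress=True)
def hole(c,uv,r,th=150):
    g=cv2.GaussianBlur(cv2.cvtColor(np.ascontiguousarray(c["image"]),cv2.COLOR_RGB2GRAY),(0,0),.6); x,y=map(int,np.round(uv)); p=g[y-r:y+r+1,x-r:x+r+1]; m=(p<th).astype(np.uint8)
    k=max(cv2.findContours(m,cv2.RETR_EXTERNAL,cv2.CHAIN_APPROX_NONE)[0],key=cv2.contourArea); f=np.zeros_like(m); cv2.fillPoly(f,[cv2.convexHull(k)],1)
    yy,xx=np.nonzero(f); return np.array([xx.mean()+x-r,yy.mean()+y-r])
def plate(tag,tb,ts,sb,ss,z):
    T,S=load("top",tag),load("side",tag); tb,ts,sb,ss=hole(T,tb,5),hole(T,ts,4),hole(S,sb,6),hole(S,ss,5); print(tb,ts,sb,ss)
    for n,B,s in(("T",onz(T,tb,z)[0],onz(T,ts,z)[0]),("S",onz(S,sb,z)[0],onz(S,ss,z)[0]),("tri",tri(T,tb,S,sb),tri(T,ts,S,ss))):
        u=B-s; print(n,"ctr",s+u*34/72,"d",np.linalg.norm(u)*1e3,"yaw",np.degrees(np.arctan2(u[1],u[0])))
E
python3 - <<'E'
from hm import *
plate("0",(205.8,203.8),(230.5,214.6),(237.7,260.3),(262.5,245),.048)
plate("8",(293.9,214.5),(294.2,241.5),(288.6,213),(315.8,221),.024)
T=load("top","8"); g=cv2.GaussianBlur(cv2.cvtColor(np.ascontiguousarray(T["image"]),cv2.COLOR_RGB2GRAY),(0,0),.6).astype(float)
# long-edge lines and end edges at half level
E=[];W=[]
for y in range(212,247):
    v=g[y]; 
    a=[x for x in range(278,290) if v[x]<150<=v[x+1]]; b=[x for x in range(300,312) if v[x]>=150>v[x+1]]
    if a: W.append((a[0]+(150-v[a[0]])/(v[a[0]+1]-v[a[0]]),y))
    if b: E.append((b[-1]+(v[b[-1]]-150)/(v[b[-1]]-v[b[-1]+1]),y))
for e in(W,E):
    e=onz(T,e,.028); p=np.polyfit(e[:,0],e[:,1],1); print("edge slope deg",np.degrees(np.arctan(p[0])),"y@.466",np.polyval(p,.466))
E
python3 goal.py .462 .079 .12 1.0 0
```

```text
[205.6667 203.8222] [230.5    214.7273] [237.52 260.12] [262.6364 245.0909]
T ctr [0.5166 0.2775 0.048 ] d 71.69931500635678 yaw 67.11875972642405
S ctr [0.518  0.2797 0.048 ] d 72.59570711495076 yaw 66.90856260916487
tri ctr [0.5179 0.2782 0.0466] d 72.25778074268084 yaw 66.83085604023775
[293.1163 214.1163] [293.6316 241.2105] [288.0667 212.9333] [315.5 220.8]
T ctr [0.4703 0.0803 0.024 ] d 72.42509711736272 yaw 1.7000072802144794
S ctr [0.4708 0.0866 0.024 ] d 72.92183071031342 yaw -1.3037613241804642
tri ctr [0.4718 0.0807 0.0195] d 72.35344810397616 yaw 1.687550029871454
edge slope deg 0.4686547281518599 y@.466 0.10941602882296537
edge slope deg 0.5190940702947964 y@.466 0.05118705671839956
d [ 0.194  -0.4309  0.1743] w [ 0.0041 -0.0028  0.4361] t 19.02 p [ 0.5266 -0.1478  0.2085] q [ 0.8   0.41 -0.72  1.85  0.33  1.   -0.92] F [ 0.4 -0.1 -0.6] gap 0.586
```

```bash
python3 -m crank '[{"dx":0.1,"dy":-0.12,"dz":0,"wx":0,"wy":0,"wz":0.436},{"dx":0.15,"dy":-0.24,"dz":0,"wx":0,"wy":0,"wz":0.436},{"dx":0.2,"dy":-0.36,"dz":0,"wx":0.004,"wy":-0.003,"wz":0.436},{"dx":0.206,"dy":-0.43,"dz":0.05,"wx":0.004,"wy":-0.003,"wz":0.436},{"dx":0.206,"dy":-0.43,"dz":0.1,"wx":0.004,"wy":-0.003,"wz":0.436}]' 0.83 20
python3 goal.py .471 .0803 .1 1.0 0
```

```text
time: 19.65
tcp_pos: [0.4627, 0.0932, 0.1579]
orientation: [1.0, 0.019, 0.0, -0.002]
force: [0.1, -1.3, -0.3]
finger_gap: 0.83
d [0.0154 0.0267 0.1157] w [-0.0021 -0.0006  0.0126] t 19.65 p [0.4627 0.0932 0.1579] q [ 0.33  0.34 -0.68  2.06  0.29  0.83 -2.05] F [ 0.1 -1.3 -0.3] gap 0.83
```

```bash
python3 -m crank '[{"dx":0.015,"dy":0.027,"dz":0.05,"wx":-0.002,"wy":0,"wz":0.0126},{"dx":0.015,"dy":0.027,"dz":0.12,"wx":-0.002,"wy":0,"wz":0.0126},{"dx":0.015,"dy":0.027,"dz":0.14,"wx":-0.002,"wy":0,"wz":0.0126},{"dx":0.015,"dy":0.027,"dz":0.14,"wx":-0.002,"wy":0,"wz":0.0126}]' 0.83 20
python3 goal.py .471 .0803 .026 1.0 0
```

```text
time: 20.15
tcp_pos: [0.4721, 0.0747, 0.0874]
orientation: [1.0, 0.004, -0.001, 0.0]
force: [0.5, -0.5, -0.3]
finger_gap: 0.829
d [-0.0019 -0.0112  0.1229] w [ 0.0005  0.0011 -0.0056] t 20.15 p [0.4721 0.0747 0.0874] q [ 0.28  0.47 -0.59  2.09  0.41  0.7  -2.14] F [ 0.5 -0.5 -0.3] gap 0.829
```

```bash
python3 -m crank '[{"dx":-0.002,"dy":-0.011,"dz":0.02,"wx":0,"wy":0,"wz":-0.005},{"dx":-0.002,"dy":-0.011,"dz":0.04,"wx":0,"wy":0,"wz":-0.005},{"dx":-0.002,"dy":-0.011,"dz":0.08,"wx":0,"wy":0,"wz":-0.005},{"dx":-0.002,"dy":-0.011,"dz":0.122,"wx":0,"wy":0,"wz":-0.005},{"dx":-0.002,"dy":-0.011,"dz":0.122,"wx":0,"wy":0,"wz":-0.005}]' 0.83 20
python3 goal.py .471 .0803 .026 1.0 0
```

```text
time: 20.78
tcp_pos: [0.4703, 0.0788, 0.0254]
orientation: [1.0, 0.007, -0.002, 0.001]
force: [-0.3, 0.4, 0.4]
finger_gap: 0.829
d [ 0.0014 -0.003  -0.0012] w [ 0.0012  0.0021 -0.002 ] t 20.77 p [0.4703 0.0788 0.0254] q [ 0.2   0.58 -0.5   2.11  0.51  0.58 -2.23] F [-0.3  0.4  0.4] gap 0.829
```

Position is good. I'll grip.

```bash
python3 -m crank '[{"dx":0,"dy":-0.003,"dz":0,"wx":0,"wy":0,"wz":0},{"dx":0,"dy":-0.003,"dz":0,"wx":0,"wy":0,"wz":0},{"dx":0,"dy":-0.003,"dz":0,"wx":0,"wy":0,"wz":0},{"dx":0,"dy":-0.003,"dz":0,"wx":0,"wy":0,"wz":0}]' 0 15
python3 -m crank '[{"dx":0,"dy":0,"dz":0,"wx":0,"wy":0,"wz":0},{"dx":0,"dy":0,"dz":0,"wx":0,"wy":0,"wz":0},{"dx":0,"dy":0,"dz":0,"wx":0,"wy":0,"wz":0}]' 0 50
python3 goal.py .471 .0803 .026 1.0 0
```

```text
time: 21.28
tcp_pos: [0.4723, 0.0808, 0.0273]
orientation: [1.0, 0.007, 0.001, 0.001]
force: [-0.1, 1.1, 7.0]
finger_gap: 0.649
time: 21.65
tcp_pos: [0.4723, 0.0807, 0.0273]
orientation: [1.0, 0.007, 0.001, 0.001]
force: [-0.9, 0.4, 6.7]
finger_gap: 0.65
d [-0.0026  0.0008  0.0026] w [ 0.0008 -0.0007 -0.0023] t 21.65 p [0.4723 0.0807 0.0273] q [ 0.2   0.58 -0.51  2.1   0.51  0.58 -2.24] F [-0.9  0.4  6.7] gap 0.65
```

```bash
python3 -m crank '[{"dx":0,"dy":0,"dz":-0.05,"wx":0,"wy":0,"wz":0},{"dx":0,"dy":0,"dz":-0.13,"wx":0,"wy":0,"wz":0},{"dx":0,"dy":0,"dz":-0.22,"wx":0,"wy":0,"wz":0},{"dx":0,"dy":-0.05,"dz":-0.28,"wx":0,"wy":0,"wz":-0.12},{"dx":0,"dy":-0.1,"dz":-0.28,"wx":0,"wy":0,"wz":-0.24}]' 0 50
python3 goal.py .5177 .2791 .15 66.86 0
```

```text
time: 22.28
tcp_pos: [0.4724, 0.1309, 0.1688]
orientation: [0.981, 0.195, 0.002, 0.001]
force: [-0.1, 0.2, -3.0]
finger_gap: 0.649
d [ 0.1971 -0.2393  0.0373] w [ 0.0028 -0.001  -0.4926] t 22.27 p [0.4724 0.1309 0.1688] q [ 0.32  0.38 -0.77  2.01  0.35  0.88 -1.82] F [-0.1  0.2 -3. ] gap 0.649
```

```bash
python3 -m crank '[{"dx":0.05,"dy":-0.06,"dz":0,"wx":0,"wy":0,"wz":-0.12},{"dx":0.1,"dy":-0.12,"dz":0,"wx":0,"wy":0,"wz":-0.24},{"dx":0.15,"dy":-0.18,"dz":0,"wx":0,"wy":0,"wz":-0.36},{"dx":0.197,"dy":-0.239,"dz":0.037,"wx":0.003,"wy":-0.001,"wz":-0.493},{"dx":0.197,"dy":-0.239,"dz":0.037,"wx":0.003,"wy":-0.001,"wz":-0.493}]' 0 50
python3 goal.py .5177 .2791 .1 66.86 0
```

```text
time: 22.9
tcp_pos: [0.515, 0.2809, 0.1457]
orientation: [0.834, 0.552, -0.003, -0.003]
force: [-0.4, -0.2, -3.4]
finger_gap: 0.647
d [-0.0011  0.0072  0.0913] w [-0.0058  0.001   0.0009] t 22.9 p [0.515  0.2809 0.1457] q [ 0.1   0.64 -0.88  1.78  0.57  1.   -1.41] F [-0.4 -0.2 -3.4] gap 0.647
```

```bash
python3 -m crank '[{"dx":-0.001,"dy":0.007,"dz":0.04,"wx":-0.006,"wy":0,"wz":0},{"dx":-0.001,"dy":0.007,"dz":0.091,"wx":-0.006,"wy":0,"wz":0},{"dx":-0.001,"dy":0.007,"dz":0.091,"wx":-0.006,"wy":0,"wz":0},{"dx":-0.001,"dy":0.007,"dz":0.091,"wx":-0.006,"wy":0,"wz":0}]' 0 50
python3 goal.py .5177 .2791 .076 66.86 0
```

```text
time: 23.4
tcp_pos: [0.5199, 0.2759, 0.1025]
orientation: [0.836, 0.549, 0.001, 0.003]
force: [0.0, -0.3, -3.4]
finger_gap: 0.645
d [ 0.0042 -0.0068  0.053 ] w [ 0.0034  0.001  -0.0033] t 23.4 p [0.5199 0.2759 0.1025] q [ 0.07  0.69 -0.83  1.81  0.64  0.93 -1.45] F [ 0.  -0.3 -3.4] gap 0.645
```

```bash
python3 -m crank '[{"dx":0.004,"dy":-0.007,"dz":0.03,"wx":0.003,"wy":0,"wz":-0.003},{"dx":0.004,"dy":-0.007,"dz":0.05,"wx":0.003,"wy":0,"wz":-0.003},{"dx":0.004,"dy":-0.007,"dz":0.05,"wx":0.003,"wy":0,"wz":-0.003},{"dx":0.004,"dy":-0.007,"dz":0.05,"wx":0.003,"wy":0,"wz":-0.003}]' 0 50
python3 goal.py .5177 .2791 .074 66.86 0
```

```text
time: 23.9
tcp_pos: [0.5173, 0.2801, 0.0772]
orientation: [0.834, 0.551, -0.0, 0.0]
force: [-0.5, -1.0, -2.2]
finger_gap: 0.649
d [-0.0015  0.0016  0.0064] w [-0.0001  0.0007  0.0007] t 23.9 p [0.5173 0.2801 0.0772] q [ 0.05  0.73 -0.81  1.82  0.67  0.89 -1.47] F [-0.5 -1.  -2.2] gap 0.649
```

```bash
python3 -m crank '[{"dx":-0.0015,"dy":0.001,"dz":0.006,"wx":0,"wy":0,"wz":0},{"dx":-0.0015,"dy":0.001,"dz":0.006,"wx":0,"wy":0,"wz":0},{"dx":-0.0015,"dy":0.001,"dz":0.006,"wx":0,"wy":0,"wz":0}]' 0 50
python3 goal.py .5177 .2791 .068 66.86 0
python3 -m crank '[{"dx":0,"dy":0,"dz":0.006,"wx":0,"wy":0,"wz":0},{"dx":0,"dy":0,"dz":0.012,"wx":0,"wy":0,"wz":0},{"dx":0,"dy":0,"dz":0.012,"wx":0,"wy":0,"wz":0}]' 0 50
python3 goal.py .5177 .2791 .062 66.86 0
```

```text
time: 24.28
tcp_pos: [0.5175, 0.279, 0.0743]
orientation: [0.834, 0.551, -0.0, 0.0]
force: [-0.6, -0.4, -2.9]
finger_gap: 0.647
d [0.0004 0.0002 0.0126] w [0.0001 0.0007 0.0006] t 24.27 p [0.5175 0.279  0.0743] q [ 0.05  0.73 -0.8   1.82  0.67  0.89 -1.47] F [-0.6 -0.4 -2.9] gap 0.647
time: 24.65
tcp_pos: [0.5172, 0.2788, 0.0678]
orientation: [0.834, 0.551, -0.001, 0.0]
force: [0.2, 0.2, -3.0]
finger_gap: 0.649
d [0.001  0.0007 0.0116] w [-0.0003  0.0011  0.0006] t 24.65 p [0.5172 0.2788 0.0678] q [ 0.05  0.74 -0.8   1.82  0.68  0.88 -1.48] F [ 0.2  0.2 -3. ] gap 0.649
```

```bash
python3 -m crank '[{"dx":0.0005,"dy":0.0005,"dz":0.004,"wx":0,"wy":0,"wz":0},{"dx":0.0005,"dy":0.0005,"dz":0.008,"wx":0,"wy":0,"wz":0},{"dx":0.0005,"dy":0.0005,"dz":0.008,"wx":0,"wy":0,"wz":0}]' 0 50
python3 goal.py .5177 .2791 .062 66.86 0
python3 -m crank '[{"dx":0,"dy":0,"dz":0.004,"wx":0,"wy":0,"wz":0},{"dx":0,"dy":0,"dz":0.008,"wx":0,"wy":0,"wz":0},{"dx":0,"dy":0,"dz":0.008,"wx":0,"wy":0,"wz":0}]' 0 50
python3 goal.py .5177 .2791 .0515 66.86 0
```

```text
time: 25.02
tcp_pos: [0.5178, 0.2789, 0.064]
orientation: [0.834, 0.551, -0.001, 0.0]
force: [1.0, -0.7, -4.5]
finger_gap: 0.646
d [ 0.0003 -0.0003  0.004 ] w [-0.      0.0009  0.0006] t 25.02 p [0.5178 0.2789 0.064 ] q [ 0.04  0.75 -0.79  1.82  0.68  0.87 -1.48] F [ 1.  -0.7 -4.5] gap 0.646
time: 25.4
tcp_pos: [0.5178, 0.2789, 0.06]
orientation: [0.834, 0.551, -0.001, 0.0]
force: [0.7, -0.5, -4.1]
finger_gap: 0.649
d [ 0.0003 -0.0003  0.017 ] w [0.     0.0009 0.0006] t 25.4 p [0.5178 0.2789 0.06  ] q [ 0.04  0.75 -0.79  1.82  0.69  0.87 -1.49] F [ 0.7 -0.5 -4.1] gap 0.649
```

It is sliding onto the pins, 7 mm past the pin tops with no axial resistance. I'll carry on.

```bash
python3 -m crank '[{"dx":0,"dy":0,"dz":0.004,"wx":0,"wy":0,"wz":0},{"dx":0,"dy":0,"dz":0.01,"wx":0,"wy":0,"wz":0},{"dx":0,"dy":0,"dz":0.01,"wx":0,"wy":0,"wz":0}]' 0 50
python3 goal.py .5177 .2791 .0515 66.86 0
python3 -m crank '[{"dx":0,"dy":0,"dz":0.004,"wx":0,"wy":0,"wz":0},{"dx":0,"dy":0,"dz":0.009,"wx":0,"wy":0,"wz":0},{"dx":0,"dy":0,"dz":0.009,"wx":0,"wy":0,"wz":0}]' 0 50
python3 goal.py .5177 .2791 .0515 66.86 0
```

```text
time: 25.78
tcp_pos: [0.5179, 0.279, 0.0551]
orientation: [0.834, 0.551, -0.0, 0.0]
force: [1.2, -1.1, -1.8]
finger_gap: 0.648
d [-0.0001 -0.0005  0.0073] w [0.0002 0.0008 0.0006] t 25.77 p [0.5179 0.279  0.0551] q [ 0.04  0.76 -0.78  1.82  0.7   0.86 -1.49] F [ 1.2 -1.1 -1.8] gap 0.648
time: 26.15
tcp_pos: [0.5181, 0.2793, 0.0535]
orientation: [0.834, 0.551, -0.0, 0.001]
force: [-5.4, -6.1, 20.7]
finger_gap: 0.647
d [-0.0007 -0.0005  0.0039] w [0.0014 0.0013 0.0007] t 26.15 p [0.5181 0.2793 0.0535] q [ 0.03  0.76 -0.78  1.82  0.7   0.86 -1.5 ] F [-5.4 -6.1 20.7] gap 0.647
```

```bash
python3 -m crank '[{"dx":0,"dy":0,"dz":-0.004,"wx":0,"wy":0,"wz":0},{"dx":0,"dy":0,"dz":-0.004,"wx":0,"wy":0,"wz":0}]' 0 5
python3 goal.py .5177 .2791 .0515 66.86 0
python3 -m crank '[{"dx":0,"dy":0,"dz":0,"wx":0,"wy":0,"wz":0},{"dx":0,"dy":0,"dz":0,"wx":0,"wy":0,"wz":0},{"dx":0,"dy":0,"dz":0,"wx":0,"wy":0,"wz":0},{"dx":0,"dy":0,"dz":0,"wx":0,"wy":0,"wz":0}]' 0.9 5
python3 -m crank '[{"dx":0,"dy":0,"dz":-0.08,"wx":0,"wy":0,"wz":0},{"dx":0,"dy":0,"dz":-0.18,"wx":0,"wy":0,"wz":0},{"dx":0,"dy":0.1,"dz":-0.28,"wx":0,"wy":0,"wz":0},{"dx":-0.1,"dy":0.2,"dz":-0.35,"wx":0,"wy":0,"wz":0},{"dx":-0.2,"dy":0.2,"dz":-0.35,"wx":0,"wy":0,"wz":0}]' 1 5
python3 -m crank '[{"dx":-0.1,"dy":0,"dz":0,"wx":0,"wy":0,"wz":0},{"dx":-0.2,"dy":0,"dz":0,"wx":0,"wy":0,"wz":0},{"dx":-0.3,"dy":0,"dz":0,"wx":0,"wy":0,"wz":0},{"dx":-0.4,"dy":0,"dz":0,"wx":0,"wy":0,"wz":0},{"dx":-0.4,"dy":0,"dz":0,"wx":0,"wy":0,"wz":0}]' 1 5
python3 - <<'E'
from h import *
from cell import arm
ims=[]
for n,(x,y) in(("top",(222,211)),("side",(252,252))):
    c=arm.read_camera(n); np.savez(f"pics/{n}9.npz",**c); ims.append(cv2.resize(c["image"][y-40:y+40,x-40:x+40,::-1],(390,390),interpolation=cv2.INTER_CUBIC))
cv2.imwrite("pics/p9.png",np.hstack(ims))
from hm import plate
plate("9",(205.8,203.8),(230.5,214.6),(237.7,260.3),(262.5,245),.048)
E
```

```text
time: 26.4
tcp_pos: [0.5181, 0.2794, 0.0533]
orientation: [0.834, 0.551, -0.0, 0.0]
force: [-0.4, -1.6, 6.2]
finger_gap: 0.651
d [-0.0008 -0.0005  0.0037] w [0.0004 0.0004 0.0007] t 26.4 p [0.5181 0.2794 0.0533] q [ 0.03  0.76 -0.78  1.82  0.7   0.85 -1.49] F [-0.4 -1.6  6.2] gap 0.651
time: 26.9
tcp_pos: [0.5176, 0.2792, 0.0525]
orientation: [0.834, 0.551, -0.001, 0.0]
force: [-0.0, 0.9, -0.3]
finger_gap: 0.898
time: 27.52
tcp_pos: [0.5744, 0.1512, 0.2296]
orientation: [0.834, 0.551, 0.002, 0.001]
force: [0.6, -1.4, 0.2]
finger_gap: 1.002
time: 28.15
tcp_pos: [0.4911, -0.0376, 0.2268]
orientation: [0.837, 0.548, -0.002, 0.001]
force: [-0.3, 0.3, -0.4]
finger_gap: 0.994
[205.3333 204.    ] [230.05 215.1 ] [237.8611 260.0833] [263.05 244.9 ]
T ctr [0.5159 0.2785 0.048 ] d 71.63061064271373 yaw 66.6487926461984
S ctr [0.5174 0.279  0.048 ] d 73.09755337916461 yaw 67.11414212832825
tri ctr [0.5168 0.2789 0.048 ] d 72.1313959942031 yaw 66.45699971163154
```

View pics/p9.png

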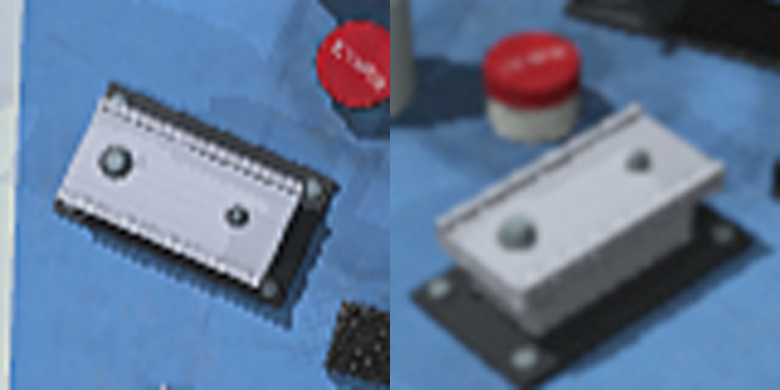

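The plate sits on both pins, long ribs up, thick pin in the big hole. Triangulated height is 0.048 against 0.0466 at the start, so I'll check seating by pressing gently on its middle with closed fingertips. A seated core face should stop the TCP at about z 0.067.

```bash
python3 goal.py .5165 .2785 .2 66.86 0; python3 -m crank '[{"dx":0.15,"dy":0,"dz":0,"wx":0,"wy":0,"wz":0},{"dx":0.3,"dy":-0.05,"dz":0,"wx":0,"wy":0,"wz":0},{"dx":0.45,"dy":-0.1,"dz":0,"wx":0,"wy":0,"wz":0},{"dx":0.58,"dy":-0.2,"dz":0,"wx":0,"wy":0,"wz":0},{"dx":0.6,"dy":-0.2,"dz":0.05,"wx":0,"wy":0,"wz":0}]' 0 10
python3 goal.py .5165 .2785 .1 66.86 0
```

```text
d [ 0.5912 -0.2017  0.0546] w [ 0.0003  0.0007 -0.0005] t 28.25 p [ 0.4928 -0.0329  0.2277] q [ 0.86  0.37 -1.02  1.94  0.37  1.03 -0.73] F [0.9 0.6 0.2] gap 1.001
time: 28.88
tcp_pos: [0.5189, 0.2758, 0.2079]
orientation: [0.833, 0.553, 0.002, -0.0]
force: [-0.3, -0.5, 0.3]
finger_gap: 0.503
d [ 0.0026 -0.0069  0.2158] w [ 0.001  -0.0018  0.0028] t 28.88 p [0.5189 0.2758 0.2079] q [ 0.16  0.57 -0.95  1.74  0.52  1.1  -1.35] F [-0.3 -0.5  0.3] gap 0.503
```

```bash
python3 -m crank '[{"dx":0.003,"dy":-0.007,"dz":0.05,"wx":0,"wy":0,"wz":0},{"dx":0.003,"dy":-0.007,"dz":0.15,"wx":0,"wy":0,"wz":0},{"dx":0.003,"dy":-0.007,"dz":0.21,"wx":0,"wy":0,"wz":0},{"dx":0.003,"dy":-0.007,"dz":0.25,"wx":0,"wy":0,"wz":0},{"dx":0.003,"dy":-0.007,"dz":0.25,"wx":0,"wy":0,"wz":0}]' 0 10
python3 goal.py .5165 .2785 .067 66.86 0
```

```text
time: 29.5
tcp_pos: [0.5153, 0.2737, 0.0804]
orientation: [0.834, 0.552, -0.002, -0.0]
force: [-0.7, 0.0, -0.1]
finger_gap: 0.01
d [ 0.0098 -0.0014  0.0269] w [-0.0013  0.0014  0.0018] t 29.5 p [0.5153 0.2737 0.0804] q [ 0.07  0.72 -0.82  1.83  0.67  0.9  -1.47] F [-0.7  0.  -0.1] gap 0.01
```

```bash
python3 -m crank '[{"dx":0.009,"dy":-0.001,"dz":0,"wx":0,"wy":0,"wz":0},{"dx":0.009,"dy":-0.001,"dz":0.012,"wx":0,"wy":0,"wz":0},{"dx":0.009,"dy":-0.001,"dz":0.02,"wx":0,"wy":0,"wz":0},{"dx":0.009,"dy":-0.001,"dz":0.02,"wx":0,"wy":0,"wz":0}]' 0 10
python3 goal.py .5165 .2785 .067 66.86 0
python3 -m crank '[{"dx":0,"dy":0,"dz":0.004,"wx":0,"wy":0,"wz":0},{"dx":0,"dy":0,"dz":0.004,"wx":0,"wy":0,"wz":0}]' 0 10
python3 goal.py .5165 .2785 .067 66.86 0
```

```text
time: 30.0
tcp_pos: [0.5177, 0.2766, 0.0714]
orientation: [0.834, 0.551, -0.001, 0.0]
force: [-0.1, -0.3, 0.3]
finger_gap: 0.004
d [ 0.0025 -0.0037  0.0087] w [-0.      0.0011  0.0004] t 30.0 p [0.5177 0.2766 0.0714] q [ 0.06  0.74 -0.81  1.82  0.68  0.89 -1.48] F [-0.1 -0.3  0.3] gap 0.004
time: 30.25
tcp_pos: [0.5178, 0.2769, 0.0694]
orientation: [0.834, 0.551, -0.001, 0.0]
force: [-0.6, -0.5, 1.3]
finger_gap: 0.005
d [ 0.0019 -0.0036  0.0049] w [-0.      0.0009  0.0005] t 30.25 p [0.5178 0.2769 0.0694] q [ 0.06  0.74 -0.81  1.82  0.68  0.88 -1.48] F [-0.6 -0.5  1.3] gap 0.005
```

```bash
python3 -m crank '[{"dx":0,"dy":0,"dz":0.004,"wx":0,"wy":0,"wz":0},{"dx":0,"dy":0,"dz":0.004,"wx":0,"wy":0,"wz":0}]' 0 10
python3 goal.py .5165 .2785 .067 66.86 0
python3 -m crank '[{"dx":0,"dy":0,"dz":0.003,"wx":0,"wy":0,"wz":0},{"dx":0,"dy":0,"dz":0.003,"wx":0,"wy":0,"wz":0}]' 0 10
python3 goal.py .5165 .2785 .067 66.86 0
```

```text
time: 30.5
tcp_pos: [0.5178, 0.2771, 0.0675]
orientation: [0.834, 0.551, -0.001, 0.0]
force: [0.4, -0.3, -0.1]
finger_gap: 0.005
d [ 0.0017 -0.0034  0.0009] w [-0.      0.0008  0.0007] t 30.5 p [0.5178 0.2771 0.0675] q [ 0.05  0.74 -0.8   1.82  0.69  0.88 -1.48] F [ 0.4 -0.3 -0.1] gap 0.005
time: 30.75
tcp_pos: [0.5178, 0.2771, 0.0673]
orientation: [0.834, 0.551, -0.0, 0.001]
force: [-3.0, -2.0, 12.7]
finger_gap: 0.007
d [ 0.0015 -0.0035  0.0007] w [0.0006 0.0011 0.0007] t 30.75 p [0.5178 0.2771 0.0673] q [ 0.05  0.74 -0.8   1.82  0.69  0.88 -1.48] F [-3.  -2.  12.7] gap 0.007
```

Contact came at TCP z 0.0673 and stayed rigid at 12.7 N. That puts the core face at 0.0483 against 0.048 expected, so the plate is fully seated. I'll retreat, check the bystanders and hand in.

```bash
python3 -m crank '[{"dx":0,"dy":0,"dz":-0.06,"wx":0,"wy":0,"wz":0},{"dx":0,"dy":0,"dz":-0.16,"wx":0,"wy":0,"wz":0},{"dx":-0.1,"dy":0.05,"dz":-0.26,"wx":0,"wy":0,"wz":0},{"dx":-0.2,"dy":0.1,"dz":-0.33,"wx":0,"wy":0,"wz":0},{"dx":-0.3,"dy":0.15,"dz":-0.33,"wx":0,"wy":0,"wz":0}]' 0 10
python3 -m crank '[{"dx":-0.1,"dy":0,"dz":0,"wx":0,"wy":0,"wz":0},{"dx":-0.2,"dy":0,"dz":0,"wx":0,"wy":0,"wz":0},{"dx":-0.3,"dy":0,"dz":0,"wx":0,"wy":0,"wz":0},{"dx":-0.3,"dy":0,"dz":0,"wx":0,"wy":0,"wz":0},{"dx":-0.3,"dy":0,"dz":0,"wx":0,"wy":0,"wz":0}]' 0 10
python3 - <<'E'
from h import *
from cell import arm
for n in("top","side"):
    c=arm.read_camera(n); np.savez(f"pics/{n}10.npz",**c)
    d=(cv2.absdiff(np.ascontiguousarray(c["image"]),np.ascontiguousarray(load(n)["image"])).max(2)>40).astype(np.uint8)
    k,l,s,ce=cv2.connectedComponentsWithStats(d); print(n,[(s[i,4],s[i,:4].tolist()) for i in range(1,k) if s[i,4]>15])
from hm import plate
plate("10",(205.8,203.8),(230.5,214.6),(237.7,260.3),(262.5,245),.048)
E
```

```text
time: 31.38
tcp_pos: [0.5288, 0.117, 0.233]
orientation: [0.834, 0.552, 0.002, 0.001]
force: [0.8, -0.3, -1.0]
finger_gap: 0.005
time: 32.0
tcp_pos: [0.469, -0.0209, 0.2307]
orientation: [0.834, 0.551, -0.0, 0.0]
force: [0.2, 0.8, 0.2]
finger_gap: 0.005
top [(np.int32(23733), [314, 177, 226, 243]), (np.int32(22), [195, 197, 8, 16]), (np.int32(19), [219, 197, 10, 8]), (np.int32(318), [366, 350, 17, 43])]
side [(np.int32(4896), [286, 0, 83, 133]), (np.int32(335), [480, 0, 29, 32]), (np.int32(41), [481, 14, 6, 10]), (np.int32(698), [469, 17, 37, 52]), (np.int32(391), [535, 26, 25, 40]), (np.int32(73), [543, 69, 17, 6]), (np.int32(151), [533, 70, 27, 13]), (np.int32(1504), [516, 84, 37, 69]), (np.int32(62), [510, 104, 8, 24]), (np.int32(163), [501, 127, 11, 19]), (np.int32(43), [540, 145, 8, 7]), (np.int32(30), [501, 148, 7, 6]), (np.int32(75), [515, 149, 10, 14]), (np.int32(204), [533, 157, 27, 13]), (np.int32(106), [507, 165, 15, 13]), (np.int32(872), [340, 181, 59, 41]), (np.int32(169), [447, 205, 38, 9]), (np.int32(110), [223, 234, 56, 25]), (np.int32(50), [547, 234, 13, 5])]
[205.5 204. ] [230. 215.] [237.92 259.98] [262.8636 245.    ]
T ctr [0.516  0.2784 0.048 ] d 71.00022064570958 yaw 66.6536123428065
S ctr [0.5175 0.2791 0.048 ] d 72.26159055870542 yaw 67.00918255025829
tri ctr [0.517  0.2788 0.0478] d 71.45974554364992 yaw 66.47089538583344
```

```bash
python3 -c "
from cell import arm; print(arm.finish_job())"
```

```text
the job is handed in; nothing more can be done
None
```

The nest plate is back on the fixture, turned over with the two long side ribs on top and both pins through their matching holes. I handed the job in at about 32 s of the 72 s allowed.

I took the larger plate off the pins, stood it on end against the rest's panel, tipped it onto the bed, picked it up again and lowered it onto the pins.

**The lean:** my first attempt to lean it at the full tilt ran into joint limits and touched the panel lightly, about 7 N when read. I backed off, let the plate pivot in a light grip with its low end on the bed, and then leaned it properly.

**Last checks:**
- **Seating:** a fingertip press on the middle of the plate stopped rigidly at 12.7 N. That puts the core face at 48.3 mm, against 48 mm when fully seated.
- **Position:** the plate's centre agrees with its starting position to within about 1 mm, and its yaw to within about 0.5°.
- **Height by camera:** triangulation gave 47.8 mm, against 46.6 mm at the start. The two differ by 1.2 mm, and I trusted the press over the cameras.
- **Placing force:** the highest I saw when placing it was about 21 N at the stop. I read forces only at the end of each move.
- **Bystanders:** comparing pictures before and after showed no change at the jar, heat sink, bottle, cutters, driver or the small look-alike plate. The tape roll was hidden by the arm from above. In the side view there was a change next to it, which I put down to the arm's shadow but did not confirm. The arm stayed well above it throughout.

I viewed 11 pictures, one over the budget.

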